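Gauge the cap-grip sleeves and log the check

ROBOT

A 6-joint arm with a two-finger parallel gripper is mounted at the origin on the work surface. World frame = base frame: x ahead of the robot, y to its left, z up, the work surface at z = 0. Lengths are in mm, angles in rad, forces in N, time in s.
With the tool pointing down it reaches from about 375 to 925 mm from the base axis. Payload 5.7 kg.
Tool frame: the origin (TCP) lies on the front face of the gripper's body, between the roots of the fingers; the fingertips stand 73 mm ahead of it and the grasp point (between the pads) lies 54 mm ahead of it; z points along the fingers, y is the direction in which the jaws open and shut (so a half turn about z gives the same grasp; the last joint's range is limited). The gripper opens to 85 mm and grips with 20 to 120 N. Pads are 22 mm wide; open, the fingers measure 114 mm over their backs; the gripper's body (76 mm by 85 mm) begins 54 mm behind the grasp point. The pads swing forward as they close: fully open they stand 13 mm farther back than shut.
Start: joints at [-1.433, 0.359, 1.51, -0, 1.272, -0.115], TCP at [150.057, -580.909, 303.867] pointing down, gripper open.
Joint ranges: [-2.97, 2.97], [-1.01, 2.36], [0.21, 2.38], [-0.96, 4.11], [0.2, 2.71], [-2.98, 2.98]. Speed limits (rad/s): [2.39, 2.39, 3.14, 3.14, 3.14, 3.14].

INTERFACE

Orientations are given as a 3x3 rotation matrix whose columns are the frame's x, y, z axes.
In Python, from plant import manip gives the robot as it stands. The module is installed in compiled form; this text tells all that it offers.
- The arm moves only by the tool send_rows, never from a script. Its argument "plan" is a list of rows, each an object with "grip": the gripper's target within -1 to 1 (shut at 1, half-way at 0, fully open at -1); "linear": the shift along the tool's x, y, z in m, a list of three; "delta_rot": the turn, a rotation vector about the tool's x, y, z in degrees, a list of three. In form: [{"grip": grip, "linear": [tx, ty, tz], "delta_rot": [rx, ry, rz]}, ...]. A call has 1 to 5 rows; each row shifts and turns the commanded pose from where the row before left it, along the tool's axes as they then stand; what a row does not reach is not made up. A row lasts 1/8 s, in which the tool goes at most 62.5 mm and 10.7 degrees, less where a joint would pass 70% of its speed; a pose out of reach is approached as far as the arm can. A call with a gripper value outside its range is refused whole. The fingers move at their own pace and stop on an object; the grip force is fixed at half the most. Time passes only in rows, so rows that do not move let the fingers close. It gives the time, the measured TCP pose, the force and the opening at its end, in the units of the state.
- manip.get_obs(): the state, without advancing time (a new reading comes with each control period).
- manip.capture(name): name is "scene" or "top" or "wrist"; returns the picture (420x560x3 uint8, red, green, blue); there is no depth.
- manip.get_calibration(name): a dict with "camera_matrix" (3x3 intrinsics, pixels), "rvec" (rotation vector, rad) and "tvec" (3), from world to camera coordinates, as OpenCV has them; the wrist camera has in their place "T_tool_cam" (4x4, takes a point from camera to tool coordinates, whose origin is the TCP and whose axes are the flange's). Camera axes: x right, y down, z forward; pixel columns grow to the right and rows downward; lengths in mm; the calibration is good to about 2 mm. A picture is of the moment at which its call begins: read the wrist's pose just before it. get_calibration takes no time and is no camera call.
- manip.close_job(): hands the job in, once; it reports no verdict.
The state is a dict: "time": time; "joint_positions": joint angles; "dq": joint speeds; "joint_efforts": joint torques, N m; "tcp_pos": TCP position; "tool_rot": TCP orientation; "contact_force": force on the tool from outside, world axes, zero at the start; "wrist_torque": the same for the moment, N m; "width": opening from 0.0 (shut) to 1.0 (fully open).
Only numpy, scipy, OpenCV 4.12 (cv2) and the standard library are available. Lean on these libraries where they do the work, as an engineer would, in place of code of your own. Each camera call takes 0.05 s, during which the arm holds its last target.

TASK

Try each grey cap-grip sleeve on the stepped gauge pin, one after another from the left of the counter (as seen from the robot) to the right, sliding it down as far as it goes: stand those that go fully home on the lazy Susan and those that stop on the taper in the shallow white tray, all upright and flat on the floor of each. When all are sorted, squeeze the label reader's trigger right in and let it spring back to log the check; leave the bowl, organizer, pill bottle and splitter where they are.

Things in the scene. Friction and masses are not known exactly. Their poses are not given: they have to be found in the camera images.
- sleeve_1a: Grey ribbed upright tube, 52 mm outside (54 over the ribs), 60 mm tall, 60 g; origin at the centre of its underside, z up its bore. Bore 40 mm (fits) or 31 mm (tight): outsides alike, names do not tell. One of two candidates for the first of five places from the left (+y), 72 mm apart in y; just one is present.
- sleeve_1b: Grey ribbed upright tube, 52 mm outside (54 over the ribs), 60 mm tall, 60 g; origin at the centre of its underside, z up its bore. Bore 40 mm (fits) or 31 mm (tight): outsides alike, names do not tell. One of two candidates for the first of five places from the left (+y), 72 mm apart in y; just one is present.
- sleeve_2a: Grey ribbed upright tube, 52 mm outside (54 over the ribs), 60 mm tall, 60 g; origin at the centre of its underside, z up its bore. Bore 40 mm (fits) or 31 mm (tight): outsides alike, names do not tell. One of two candidates for the second of five places from the left (+y), 72 mm apart in y; one or neither is present.
- sleeve_2b: Grey ribbed upright tube, 52 mm outside (54 over the ribs), 60 mm tall, 60 g; origin at the centre of its underside, z up its bore. Bore 40 mm (fits) or 31 mm (tight): outsides alike, names do not tell. One of two candidates for the second of five places from the left (+y), 72 mm apart in y; one or neither is present.
- sleeve_3a: Grey ribbed upright tube, 52 mm outside (54 over the ribs), 60 mm tall, 60 g; origin at the centre of its underside, z up its bore. Bore 40 mm (fits) or 31 mm (tight): outsides alike, names do not tell. One of two candidates for the third of five places from the left (+y), 72 mm apart in y; just one is present.
- sleeve_3b: Grey ribbed upright tube, 52 mm outside (54 over the ribs), 60 mm tall, 60 g; origin at the centre of its underside, z up its bore. Bore 40 mm (fits) or 31 mm (tight): outsides alike, names do not tell. One of two candidates for the third of five places from the left (+y), 72 mm apart in y; just one is present.
- sleeve_4a: Grey ribbed upright tube, 52 mm outside (54 over the ribs), 60 mm tall, 60 g; origin at the centre of its underside, z up its bore. Bore 40 mm (fits) or 31 mm (tight): outsides alike, names do not tell. One of two candidates for the fourth of five places from the left (+y), 72 mm apart in y; one or neither is present.
- sleeve_4b: Grey ribbed upright tube, 52 mm outside (54 over the ribs), 60 mm tall, 60 g; origin at the centre of its underside, z up its bore. Bore 40 mm (fits) or 31 mm (tight): outsides alike, names do not tell. One of two candidates for the fourth of five places from the left (+y), 72 mm apart in y; one or neither is present.
- sleeve_5a: Grey ribbed upright tube, 52 mm outside (54 over the ribs), 60 mm tall, 60 g; origin at the centre of its underside, z up its bore. Bore 40 mm (fits) or 31 mm (tight): outsides alike, names do not tell. One of two candidates for the fifth of five places from the left (+y), 72 mm apart in y; just one is present.
- sleeve_5b: Grey ribbed upright tube, 52 mm outside (54 over the ribs), 60 mm tall, 60 g; origin at the centre of its underside, z up its bore. Bore 40 mm (fits) or 31 mm (tight): outsides alike, names do not tell. One of two candidates for the fifth of five places from the left (+y), 72 mm apart in y; just one is present.
- gauge: Fixed steel gauge, origin on the counter under its pin's axis. Round foot 90 mm across, 10 mm thick; on it an upright pin 35 mm thick up to 48 mm above the counter, tapering to 24 mm at 60 mm; the slim nose ends at 85 mm. A sleeve that fits slides home onto the foot (underside at 10 mm height); a tight one stops on the taper, underside at about 53 mm.
- turntable: Black plastic lazy Susan, 220 mm in diameter, origin on the counter under its centre. Its place is swapped with the tray's in some starts. The disc turns stiffly if pushed.
- turntable_top (a point): Centre of the turntable's upper face, 20 mm above the counter; a rim 5 mm thick and 8 mm high runs round the face at its outer edge (210 mm across inside).
- tray: Fixed shallow white plastic return tray, 200 by 200 mm, walls 4 mm thick and 22 mm high; origin on the counter under its centre, x and y along its sides.
- tray_in (a point): Centre of the tray's inner floor, 4 mm above the counter.
- reader: Fixed white label reader docked nose-down on a black round foot 84 mm across: head 52 by 44 mm up to 64 mm height, above it an upright grip 26 mm (x) by 32 mm (y) up to 158 mm. Origin on the counter under the grip's axis; +x points to the trigger's side.
- reader_grip (a point): Point 130 mm above the counter, 5.5 mm from the grip's axis towards the trigger. Along the reader's x: the grip's back is at -18 mm; the trigger's outer face at +18 mm when squeezed right in, at +39 mm when free (+46 mm at its top end, 153 mm high). Pinch here from above along the reader's x.
- trigger (a joint): Black bar trigger 20 mm wide, 90 mm long, beside the grip, hinged at its lower end 66 mm above the counter, free end up. 0 rad when free (leaning 0.3 rad away from the grip), 0.30 squeezed right in; sprung back; about 8 N at 130 mm height squeezes it fully.
- pinch_bowl: Bystander: white ceramic pinch bowl, 80 mm across, 35 mm high; origin under its centre. Its place is swapped with the reader's in some starts.
- organizer: Bystander: orange weekly pill organizer, 40 by 168 mm, 25 mm high, origin under its centre.
- pill_bottle: Bystander: empty amber pill bottle with a white twist cap, 44 mm across, 75 mm high, origin under its centre.
- splitter: Bystander: stainless steel pill splitter with a lever, 90 by 42 mm, about 45 mm high, origin under its centre.
There are look-alikes about, which are no part of the job. What is shaped like the sleeve_5a but blue is not meant.

How it is judged:
By the outcome, as a careful person would: the job done as asked, in the order asked, and still so for the second after the job is handed in, with the robot touching nothing.
Of sleeve_1a, sleeve_1b only 1 to 1 are there at a start; the rules pass over those that are not, and their reading is None.
Of sleeve_2a, sleeve_2b only 1 to 1 are there at a start; the rules pass over those that are not, and their reading is None.
Of sleeve_3a, sleeve_3b only 1 to 1 are there at a start; the rules pass over those that are not, and their reading is None.
Of sleeve_4a, sleeve_4b only 1 to 1 are there at a start; the rules pass over those that are not, and their reading is None.
Of sleeve_5a, sleeve_5b only 1 to 1 are there at a start; the rules pass over those that are not, and their reading is None.
Of sleeve_2a, sleeve_2b, sleeve_4a, sleeve_4b only 1 to 4 are there at a start; the rules pass over those that are not, and their reading is None.
At some moment in a run one of sleeve_1a, sleeve_1b, sleeve_2a, sleeve_2b, sleeve_3a, sleeve_3b, sleeve_4a, sleeve_4b, sleeve_5a, sleeve_5b may be knocked a few centimetres aside while the robot is not near it.
It also fails if it takes over 210 s, if anything falls off the work surface, if the arm or the gripper's body presses on something with over 40 N, if the wrist force passes 120 N, or if a joint passes its speed limit or range.

## Working session

There is one attempt and no reset: what is moved stays moved. The work goes in short steps, Python scripts to look and compute and a tool call to move; the robot and the scene stay as the last step left them, time stands still between calls to the robot, and variables do not carry over. Pictures are saved under pics/ and viewed, and the job is handed in when it is done.

Besides the shell and the picture viewer there is one more tool, called after "Emit:" in YAML: its name, and indented under it one key for each argument. send_rows: Moves the arm, as the interface text tells. Its arguments: {"type":"object","properties":{"plan":{"type":"array","items":{"type":"object","properties":{"grip":{"type":"number"},"linear":{"type":"array","items":{"type":"number"}},"delta_rot":{"type":"array","items":{"type":"number"}}}}}},"required":["plan"]}

```bash
mkdir -p pics; ls
cat > h.py <<'E'
import numpy as np, cv2
from plant import manip
def cap(n,f):
    im=manip.capture(n); cv2.imwrite('pics/'+f+'.png',im[:,:,::-1]); return im
def proj(n,P):
    c=manip.get_calibration(n); 
    return cv2.projectPoints(np.array(P,float).reshape(-1,3),np.array(c['rvec'],float),np.array(c['tvec'],float),np.array(c['camera_matrix'],float),None)[0].reshape(-1,2)
def unproj(n,uv,z):
    c=manip.get_calibration(n);K=np.array(c['camera_matrix'],float)
    R=cv2.Rodrigues(np.array(c['rvec'],float))[0];t=np.array(c['tvec'],float).reshape(3)
    return ray(K,R.T,-R.T@t,uv,z)
def ray(K,Rwc,o,uv,z):
    out=[]
    for u,v in np.array(uv,float).reshape(-1,2):
        d=Rwc@np.linalg.solve(K,[u,v,1]); s=(z-o[2])/d[2]; out.append(o+s*d)
    return np.array(out)
def wpose(o=None):
    o=o or manip.get_obs(); c=manip.get_calibration('wrist');T=np.array(c['T_tool_cam'],float)
    R=np.array(o['tool_rot'],float).reshape(3,3); p=np.array(o['tcp_pos'],float)
    return np.array(c['camera_matrix'],float),R@T[:3,:3],R@T[:3,3]+p
E
python3 - <<'E'
from h import *
np.set_printoptions(precision=3,suppress=True)
print(manip.get_obs())
for n in('scene','top'):cap(n,n+'0');print(manip.get_calibration(n))
print(manip.get_calibration('wrist'))
E
```

```text
pics
{'time': 0.0, 'joint_positions': array([-1.433,  0.36 ,  1.511,  0.   ,  1.272, -0.115]), 'dq': array([-0.002, -0.001,  0.001, -0.001, -0.   ,  0.   ]), 'joint_efforts': array([ -0.003, -52.763, -27.862,  -0.001,   0.013,  -0.   ]), 'tcp_pos': array([ 149.99 , -580.399,  303.041]), 'tool_rot': array([[ 0.968,  0.25 , -0.   ],
       [ 0.25 , -0.968,  0.002],
       [ 0.   , -0.002, -1.   ]]), 'contact_force': array([0.51 , 0.02 , 0.777]), 'wrist_torque': array([ 0.01 ,  0.014, -0.011]), 'width': 1.0009975194043739}
{'camera_matrix': array([[401.184,   0.   , 275.215],
       [  0.   , 401.184, 209.773],
       [  0.   ,   0.   ,   1.   ]]), 'rvec': array([ 2.303,  0.599, -0.269]), 'tvec': array([-502.42 , -138.895, 1309.719])}
{'camera_matrix': array([[485.888,   0.   , 278.473],
       [  0.   , 485.888, 211.947],
       [  0.   ,   0.   ,   1.   ]]), 'rvec': array([ 2.217, -2.159,  0.126]), 'tvec': array([ -56.753,  584.127, 1339.541])}
{'camera_matrix': array([[363.669,   0.   , 284.085],
       [  0.   , 363.669, 203.354],
       [  0.   ,   0.   ,   1.   ]]), 'T_tool_cam': array([[ -0.   ,  -0.945,  -0.328,  84.047],
       [  1.   ,  -0.   ,  -0.   ,  -0.551],
       [  0.   ,  -0.328,   0.945, -71.365],
       [  0.   ,   0.   ,   0.   ,   1.   ]])}
```

View pics/scene0.png

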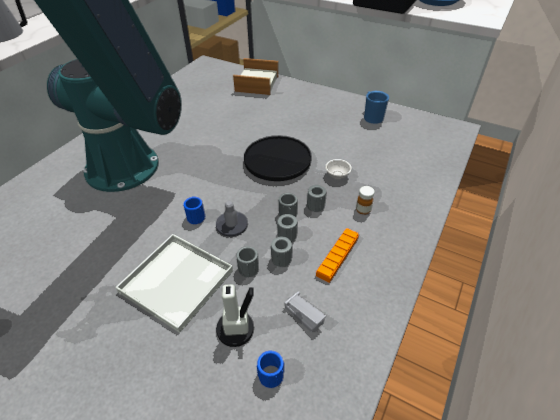

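View pics/top0.png

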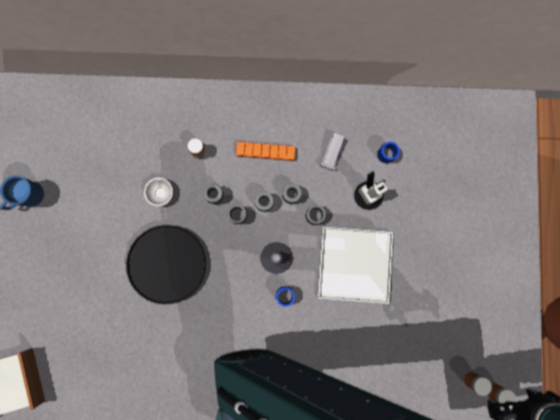

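Top view (image left = +y). Grey tubes at about (214,193), (238,214), (264,201), (291,193) and (317,214). The blue look-alikes at (389,152) and (285,296) are not meant. The turntable is at (166,263), tray at (355,265), gauge at (276,257), reader at (370,190). I'll enlarge this to check.

Run:
```python
from h import *
im=cv2.imread('pics/top0.png')
c=im[165:305,195:405]; cv2.imwrite('pics/c1.png',cv2.resize(c,None,fx=3.8,fy=3.8,interpolation=cv2.INTER_CUBIC))
c=im[125:305,120:240]; cv2.imwrite('pics/c2.png',cv2.resize(c,None,fx=3.3,fy=3.3,interpolation=cv2.INTER_CUBIC))
```

```text
(no output)
```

View pics/c1.png

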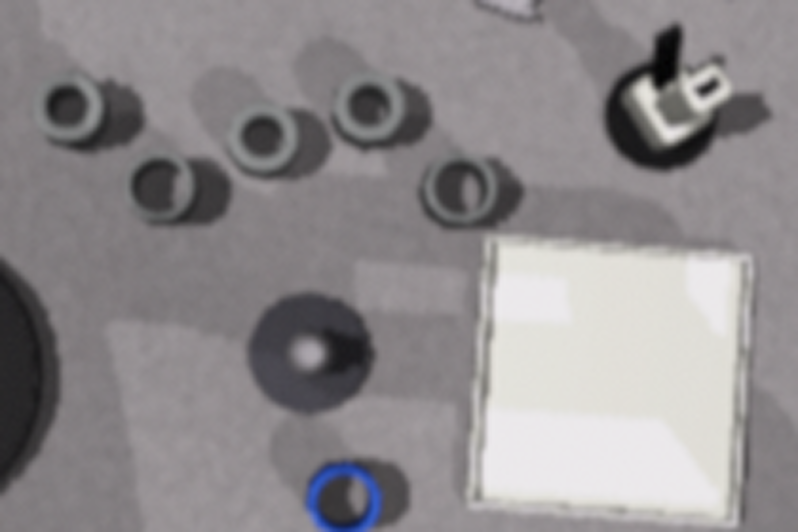

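View pics/c2.png

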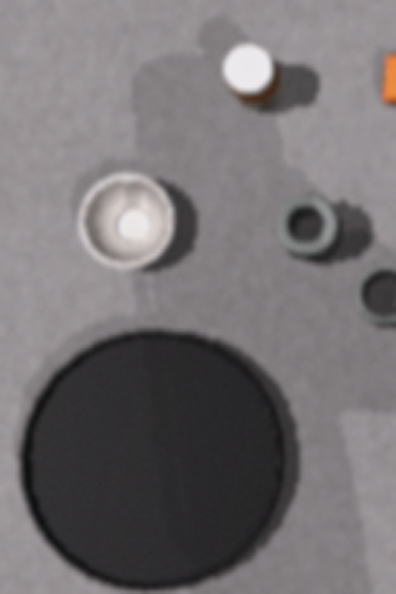

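Run:
```python
from h import *
np.set_printoptions(precision=1,suppress=True)
f=lambda L,z:unproj('top',np.array(L)/3.8+[195,165],z)
S=f([(71,110),(161,188),(264,140),(369,108),(459,189)],60);print('S',S)
print('gaugefoot',f([(311,352)],10),'nose',f([(309,353)],85))
t=f([(487,238),(752,255),(738,520),(470,507)],22);print('tray',t,t.mean(0),np.linalg.norm(t[0]-t[1]),np.linalg.norm(t[1]-t[2]))
tt=unproj('top',np.array([(154,330),(154,588),(22,458),(290,458)])/3.3+[120,125],28);print('tt',tt,tt.mean(0))
print('reader foot',f([(662,115)],5),'grip',f([(710,85)],158),'trig',f([(669,35)],153))
print('bowl',unproj('top',np.array([(127,220)])/3.3+[120,125],35),'bottle',unproj('top',np.array([(250,70)])/3.3+[120,125],75))
```

```text
S [[ 627.   138.6   60. ]
 [ 572.4   72.    60. ]
 [ 609.2   -1.1   60. ]
 [ 634.7  -76.5   60. ]
 [ 577.6 -143.    60. ]]
gaugefoot [[457.4 -40.2  10. ]] nose [[457. -37.  85.]]
tray [[ 545.  -168.4   22. ]
 [ 537.7 -366.4   22. ]
 [ 342.5 -356.9   22. ]
 [ 347.4 -159.3   22. ]] [ 443.1 -262.8   22. ] 198.14588199754326 195.3661783058878
tt [[540.1 269.3  28. ]
 [325.3 259.5  28. ]
 [430.1 374.1  28. ]
 [435.6 150.9  28. ]] [432.8 263.5  28. ]
reader foot [[ 642.9 -301.7    5. ]] grip [[ 644.4 -301.5  158. ]] trig [[ 678.6 -274.5  153. ]]
bowl [[632.  294.8  35. ]] bottle [[755.  190.7  75. ]]
```

Run:
```python
from h import *
im=cv2.imread('pics/top0.png')
c=im[130:230,330:430]; cv2.imwrite('pics/c3.png',cv2.resize(c,None,fx=6,fy=6,interpolation=cv2.INTER_CUBIC))
im=cv2.imread('pics/scene0.png')
c=im[270:350,190:290]; cv2.imwrite('pics/c4.png',cv2.resize(c,None,fx=6,fy=6,interpolation=cv2.INTER_CUBIC))
```

```text
(no output)
```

View pics/c3.png

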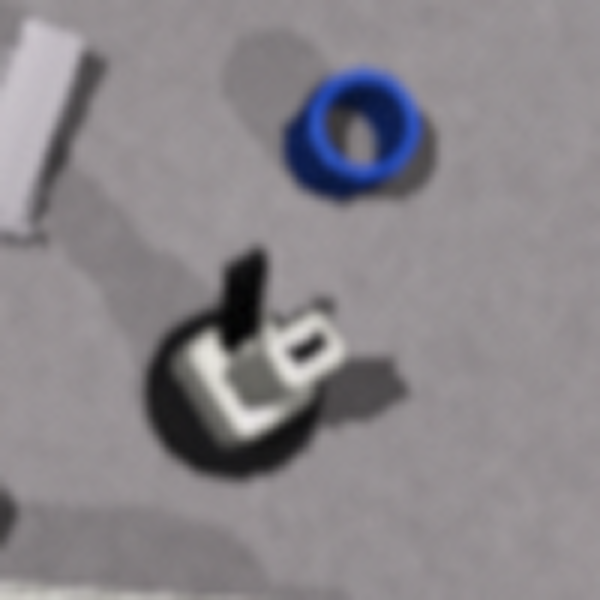

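View pics/c4.png

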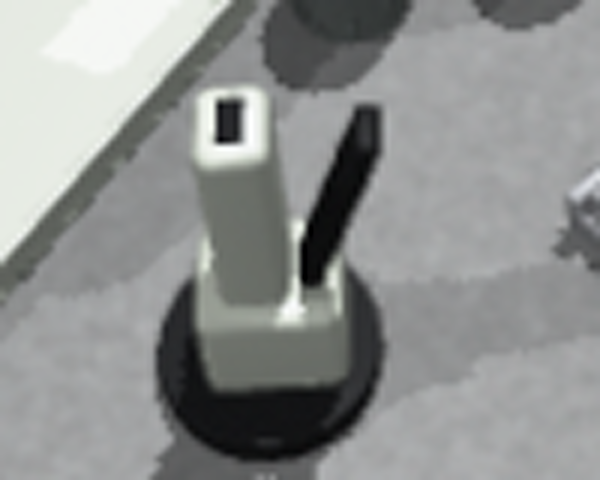

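Emit:
send_rows:
  plan:
    - {"grip": -1,"linear": [0,0,0],"delta_rot": [0,0,7.25]}
    - {"grip": -1,"linear": [0,0,0],"delta_rot": [0,0,7.25]}
    - {"grip": -1,"linear": [0.033,-0.05,0],"delta_rot": [0,0,0]}
    - {"grip": -1,"linear": [0.033,-0.05,0],"delta_rot": [0,0,0]}
    - {"grip": -1,"linear": [0.033,-0.05,0],"delta_rot": [0,0,0]}

```text
time: 0.72
tcp_pos: [249.7, -429.2, 303.5]
tool_rot: [[1.0, -0.001, -0.0], [-0.001, -1.0, 0.001], [-0.0, -0.001, -1.0]]
contact_force: [0.5, -0.5, -0.6]
width: 1.0
```

Emit:
send_rows:
  plan:
    - {"grip": -1,"linear": [0.033,-0.05,0],"delta_rot": [0,0,0]}
    - {"grip": -1,"linear": [0.033,-0.05,0],"delta_rot": [0,0,0]}
    - {"grip": -1,"linear": [0.033,-0.05,0],"delta_rot": [0,0,0]}
    - {"grip": -1,"linear": [0.033,-0.05,0],"delta_rot": [0,0,0]}
    - {"grip": -1,"linear": [0.033,-0.05,0],"delta_rot": [0,0,0]}

```text
time: 1.35
tcp_pos: [414.8, -179.2, 303.9]
tool_rot: [[1.0, -0.001, 0.0], [-0.001, -1.0, 0.0], [0.0, -0.0, -1.0]]
contact_force: [1.0, -0.9, 0.1]
width: 1.0
```

Emit:
send_rows:
  plan:
    - {"grip": -1,"linear": [0.028,-0.05,0],"delta_rot": [0,0,0]}
    - {"grip": -1,"linear": [0.028,-0.05,0],"delta_rot": [0,0,0]}
    - {"grip": -1,"linear": [0.028,-0.05,0],"delta_rot": [0,0,0]}
    - {"grip": -1,"linear": [0.021,-0.03,0],"delta_rot": [0,0,0]}
    - {"grip": -1,"linear": [0,0,0],"delta_rot": [0,0,0]}

```text
time: 1.98
tcp_pos: [520.2, 1.0, 303.6]
tool_rot: [[1.0, 0.003, 0.0], [0.003, -1.0, 0.001], [0.0, -0.001, -1.0]]
contact_force: [-0.4, 0.1, -0.8]
width: 1.003
```

```bash
cat >> h.py <<'E'
def wcap(f):
    w=wpose(); im=cap('wrist',f); np.savez('pics/'+f+'.npz',K=w[0],R=w[1],o=w[2]); return im
def wun(f,uv,z):
    d=np.load('pics/'+f+'.npz'); return ray(d['K'],d['R'],d['o'],uv,z)
E
python3 -c "
from h import *
print(manip.get_obs()['tcp_pos']);wcap('w1')"
```

```text
[520.19740887   1.02320537 303.55321107]
```

View pics/w1.png

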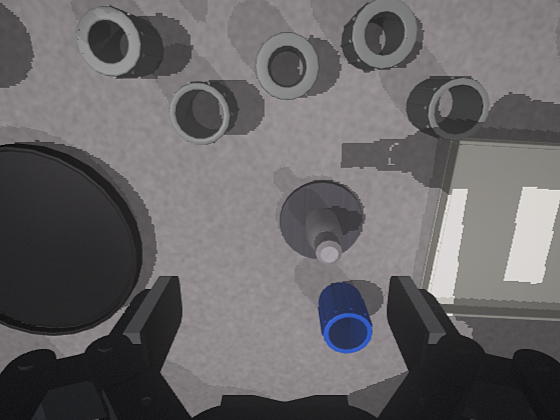

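Run:
```python
from h import *
np.set_printoptions(precision=1,suppress=True)
print(wun('w1',[(109,41),(200,113),(287,66),(384,34),(459,107)],60))
print(wun('w1',[(321,219)],10),wun('w1',[(329,252)],85))
im=cv2.imread('pics/w1.png')
c=im[170:280,260:380]; cv2.imwrite('pics/c5.png',cv2.resize(c,None,fx=5,fy=5,interpolation=cv2.INTER_CUBIC))
```

```text
[[ 630.7  140.9   60. ]
 [ 575.2   72.7   60. ]
 [ 612.6   -0.5   60. ]
 [ 636.5  -76.9   60. ]
 [ 580.8 -145.    60. ]]
[[459.7 -38.4  10. ]] [[458.  -38.4  85. ]]
```

View pics/c5.png

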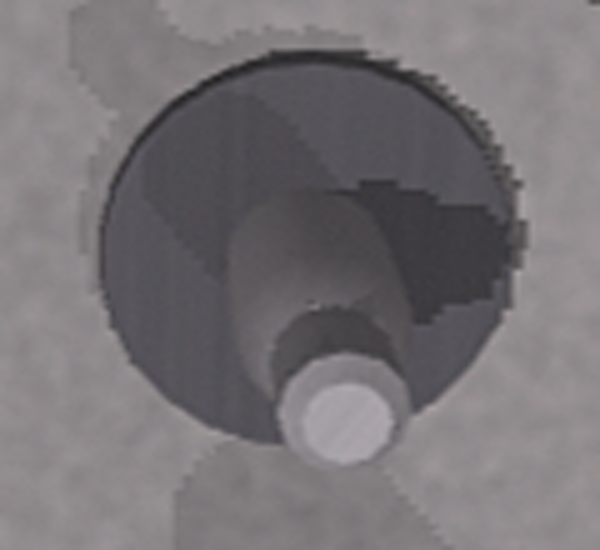

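Emit:
send_rows:
  plan:
    - {"grip": -1,"linear": [0.036,-0.046,0],"delta_rot": [0,0,0]}
    - {"grip": -1,"linear": [0.036,-0.046,0],"delta_rot": [0,0,0]}
    - {"grip": -1,"linear": [0.037,-0.047,0.04],"delta_rot": [0,0,0]}
    - {"grip": -1,"linear": [0,0,0.06],"delta_rot": [0,0,0]}
    - {"grip": -1,"linear": [0,0,0.0],"delta_rot": [0,0,0]}

```text
time: 2.65
tcp_pos: [619.3, 130.4, 204.3]
tool_rot: [[1.0, -0.001, -0.012], [-0.001, -1.0, -0.002], [-0.012, 0.002, -1.0]]
contact_force: [-1.8, -0.5, -0.3]
width: 0.998
```

```bash
python3 -c "
from h import *
print(manip.get_obs()['tcp_pos']);wcap('w2')"
```

```text
[619.27293463 130.36953892 204.34215193]
```

View pics/w2.png

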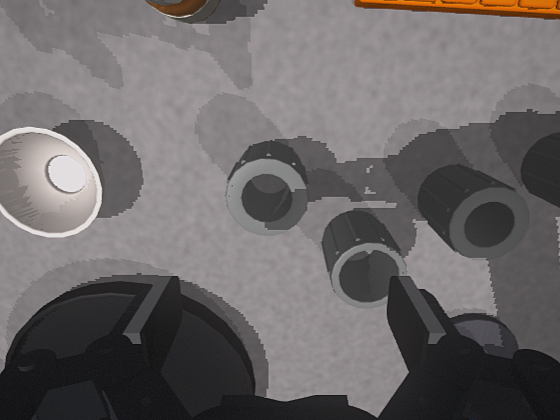

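```bash
python3 -c "
from h import *
np.set_printoptions(precision=1,suppress=True)
print(wun('w2',[(266,196),(366,275)],60),manip.get_obs()['tcp_pos'])"
```

```text
[[631.4 141.8  60. ]
 [575.   75.2  60. ]] [621.3 130.4 207.5]
```

Emit:
send_rows:
  plan:
    - {"grip": -1,"linear": [0.0,0.0,0],"delta_rot": [0,0,0]}
    - {"grip": -1,"linear": [0,0,0],"delta_rot": [0,0,0]}

```text
time: 2.95
tcp_pos: [624.6, 131.1, 212.0]
tool_rot: [[1.0, -0.001, 0.004], [-0.001, -1.0, 0.0], [0.004, -0.0, -1.0]]
contact_force: [-0.8, -0.5, -1.4]
width: 1.001
```

Emit:
send_rows:
  plan:
    - {"grip": -1,"linear": [0.006,-0.01,0.03],"delta_rot": [0,0,0]}
    - {"grip": -1,"linear": [0,0,0.03],"delta_rot": [0,0,0]}
    - {"grip": -1,"linear": [0,0,0],"delta_rot": [0,0,0]}
    - {"grip": -1,"linear": [0,0,0],"delta_rot": [0,0,0]}

```text
time: 3.45
tcp_pos: [630.3, 141.7, 151.1]
tool_rot: [[1.0, -0.001, 0.002], [-0.001, -1.0, 0.0], [0.002, -0.0, -1.0]]
contact_force: [0.5, 0.2, 0.3]
width: 1.0
```

```bash
python3 -c "
from h import *
print(manip.get_obs()['tcp_pos']);wcap('w3')"
```

```text
[630.34465535 141.68654639 151.05380827]
```

View pics/w3.png

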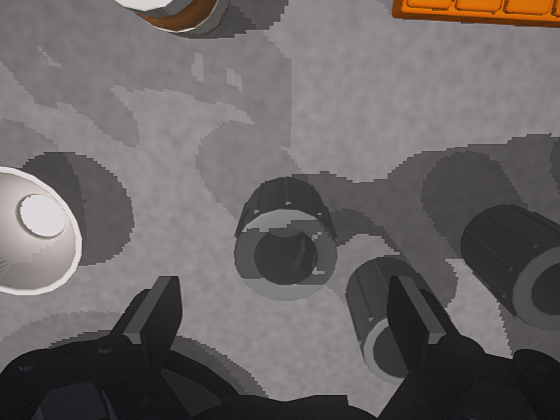

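```bash
python3 -c "
from h import *
np.set_printoptions(precision=1,suppress=True)
print(wun('w3',[(285,254.5)],60),wun('w3',[(285,209),(285,300),(234,254),(336,254)],60))"
```

```text
[[631.2 141.7  60. ]] [[655.2 141.7  60. ]
 [604.8 141.7  60. ]
 [631.5 167.   60. ]
 [631.4 116.3  60. ]]
```

Emit:
send_rows:
  plan:
    - {"grip": -1,"linear": [0,0,0.03],"delta_rot": [0,0,0]}
    - {"grip": -1,"linear": [0,0,0.027],"delta_rot": [0,0,0]}
    - {"grip": -1,"linear": [0,0,0],"delta_rot": [0,0,0]}
    - {"grip": 1,"linear": [0,0,0],"delta_rot": [0,0,0]}
    - {"grip": 1,"linear": [0,0,0],"delta_rot": [0,0,0]}

```text
time: 4.12
tcp_pos: [630.5, 141.9, 93.9]
tool_rot: [[1.0, -0.0, 0.003], [-0.0, -1.0, 0.0], [0.003, -0.0, -1.0]]
contact_force: [-0.3, -2.3, -0.6]
width: 0.605
```

Emit:
send_rows:
  plan:
    - {"grip": 1,"linear": [0,0,0],"delta_rot": [0,0,0]}
    - {"grip": 1,"linear": [0,0,0],"delta_rot": [0,0,0]}

```text
time: 4.38
tcp_pos: [630.8, 142.0, 94.3]
tool_rot: [[1.0, -0.0, 0.004], [-0.0, -1.0, 0.001], [0.004, -0.001, -1.0]]
contact_force: [-0.0, 0.6, 6.4]
width: 0.581
```

Emit:
send_rows:
  plan:
    - {"grip": 1,"linear": [0,0,-0.04],"delta_rot": [0,0,0]}
    - {"grip": 1,"linear": [0,0,-0.055],"delta_rot": [0,0,0]}
    - {"grip": 1,"linear": [-0.043,0.045,-0.02],"delta_rot": [0,0,0]}
    - {"grip": 1,"linear": [-0.043,0.045,0],"delta_rot": [0,0,0]}
    - {"grip": 1,"linear": [-0.043,0.045,0],"delta_rot": [0,0,0]}

```text
time: 5.0
tcp_pos: [501.4, 7.8, 207.6]
tool_rot: [[1.0, 0.001, 0.003], [0.001, -1.0, -0.001], [0.003, 0.001, -1.0]]
contact_force: [0.3, -0.9, 0.1]
width: 0.589
```

Emit:
send_rows:
  plan:
    - {"grip": 1,"linear": [-0.043,0.045,0],"delta_rot": [0,0,0]}
    - {"grip": 1,"linear": [0,0,0],"delta_rot": [0,0,0]}
    - {"grip": 1,"linear": [0,0,0],"delta_rot": [0,0,0]}

```text
time: 5.38
tcp_pos: [460.0, -36.5, 207.1]
tool_rot: [[1.0, -0.001, 0.002], [-0.001, -1.0, -0.0], [0.002, 0.0, -1.0]]
contact_force: [-0.6, 0.1, -0.2]
width: 0.585
```

```bash
python3 -c "
from h import *
print(manip.get_obs()['tcp_pos']);wcap('w4')"
```

```text
[459.98922338 -36.48665185 207.14105858]
```

View pics/w4.png

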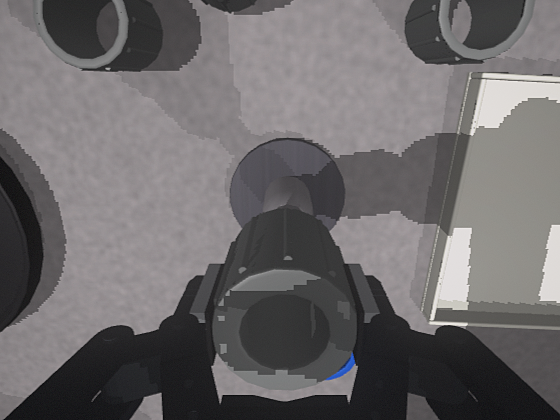

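```bash
python3 -c "
from h import *
np.set_printoptions(precision=1,suppress=True)
print(wun('w4',[(213,327),(357,327),(285,268),(285,390)],173), wun('w4',[(287,330)],173))
print(wun('w4',[(230,190),(345,190),(287.5,138)],10))"
```

```text
[[461.8 -11.3 173. ]
 [461.7 -61.5 173. ]
 [484.9 -36.4 173. ]
 [433.6 -36.4 173. ]] [[460.5 -37.1 173. ]]
[[462.1   5.6  10. ]
 [461.9 -83.1  10. ]
 [502.  -38.7  10. ]]
```

Emit:
send_rows:
  plan:
    - {"grip": 1,"linear": [-0.002,0.002,0.0],"delta_rot": [0,0,0]}
    - {"grip": 1,"linear": [0,0,0.025],"delta_rot": [0,0,0]}
    - {"grip": 1,"linear": [0,0,0.023],"delta_rot": [0,0,0]}
    - {"grip": 1,"linear": [0,0,0.0],"delta_rot": [0,0,0]}

```text
time: 5.92
tcp_pos: [456.6, -37.4, 157.0]
tool_rot: [[1.0, 0.001, -0.003], [0.001, -1.0, 0.001], [-0.003, -0.001, -1.0]]
contact_force: [-0.8, -0.3, -0.2]
width: 0.586
```

Emit:
send_rows:
  plan:
    - {"grip": 1,"linear": [0,0,0.006],"delta_rot": [0,0,0]}
    - {"grip": 1,"linear": [0,0,0.004],"delta_rot": [0,0,0]}
    - {"grip": 1,"linear": [0,0,0.002],"delta_rot": [0,0,0]}
    - {"grip": 1,"linear": [0,0,0.002],"delta_rot": [0,0,0]}
    - {"grip": 1,"linear": [0,0,0.0],"delta_rot": [0,0,0]}

```text
time: 6.55
tcp_pos: [457.5, -38.5, 145.4]
tool_rot: [[1.0, -0.0, 0.001], [-0.0, -1.0, -0.001], [0.001, 0.001, -1.0]]
contact_force: [-3.8, -2.0, 11.1]
width: 0.589
```

Emit:
send_rows:
  plan:
    - {"grip": 1,"linear": [0,0,0.002],"delta_rot": [0,0,0]}
    - {"grip": 1,"linear": [0,0,0.0],"delta_rot": [0,0,0]}
    - {"grip": -0.5,"linear": [0,0,0.0],"delta_rot": [0,0,0]}
    - {"grip": -0.5,"linear": [0,0,0.0],"delta_rot": [0,0,0]}
    - {"grip": -0.5,"linear": [0,0,0.0],"delta_rot": [0,0,0]}

```text
time: 7.18
tcp_pos: [457.2, -38.2, 142.1]
tool_rot: [[1.0, -0.0, -0.0], [-0.0, -1.0, 0.0], [-0.0, -0.0, -1.0]]
contact_force: [0.9, 0.2, -0.4]
width: 0.75
```

```bash
python3 -c "
from h import *
print(manip.get_obs()['tcp_pos']);wcap('w5')"
```

```text
[457.19930067 -38.15770573 142.13545223]
```

View pics/w5.png

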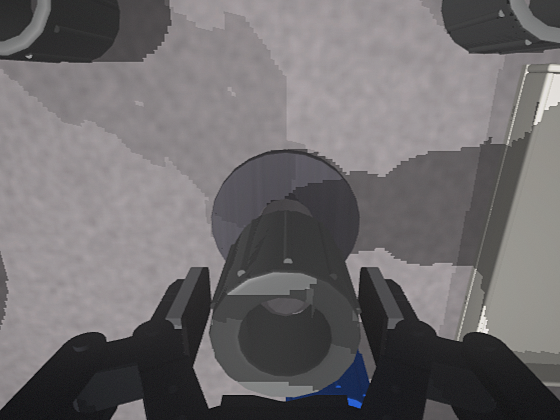

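Emit:
send_rows:
  plan:
    - {"grip": -0.5,"linear": [0.001,0,-0.005],"delta_rot": [0,0,0]}
    - {"grip": -0.5,"linear": [0,0,0.0],"delta_rot": [0,0,0]}
    - {"grip": 1,"linear": [0,0,0.0],"delta_rot": [0,0,0]}
    - {"grip": 1,"linear": [0,0,0.0],"delta_rot": [0,0,0]}
    - {"grip": 1,"linear": [0,0,0.0],"delta_rot": [0,0,0]}

```text
time: 7.85
tcp_pos: [458.3, -38.3, 147.5]
tool_rot: [[1.0, -0.0, 0.0], [-0.0, -1.0, -0.0], [0.0, 0.0, -1.0]]
contact_force: [-0.4, -0.6, 5.8]
width: 0.586
```

Emit:
send_rows:
  plan:
    - {"grip": 1,"linear": [0,0,-0.03],"delta_rot": [0,0,0]}
    - {"grip": 1,"linear": [0,0,-0.03],"delta_rot": [0,0,0]}
    - {"grip": 1,"linear": [-0.018,0.056,0],"delta_rot": [0,0,0]}
    - {"grip": 1,"linear": [-0.018,0.056,0],"delta_rot": [0,0,0]}
    - {"grip": 1,"linear": [-0.018,0.056,0],"delta_rot": [0,0,0]}

```text
time: 8.48
tcp_pos: [403.5, -207.3, 207.2]
tool_rot: [[1.0, 0.001, 0.0], [0.001, -1.0, 0.0], [0.0, -0.0, -1.0]]
contact_force: [1.2, -0.0, -1.3]
width: 0.583
```

Emit:
send_rows:
  plan:
    - {"grip": 1,"linear": [-0.018,0.056,0],"delta_rot": [0,0,0]}
    - {"grip": 1,"linear": [0,0,0],"delta_rot": [0,0,0]}
    - {"grip": 1,"linear": [0,0,0],"delta_rot": [0,0,0]}

```text
time: 8.85
tcp_pos: [385.7, -261.7, 206.8]
tool_rot: [[1.0, -0.002, -0.001], [-0.002, -1.0, 0.002], [-0.001, -0.002, -1.0]]
contact_force: [0.2, 0.9, -1.5]
width: 0.582
```

```bash
python3 -c "
from h import *
print(manip.get_obs()['tcp_pos']);wcap('w6');cap('top','t6')"
```

```text
[ 385.66609967 -261.68233814  206.79390647]
```

View pics/w6.png

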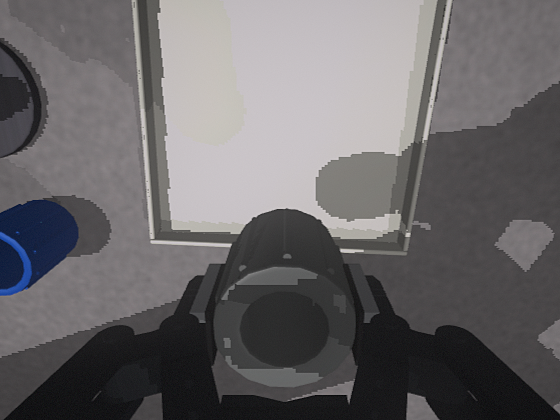

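View pics/t6.png

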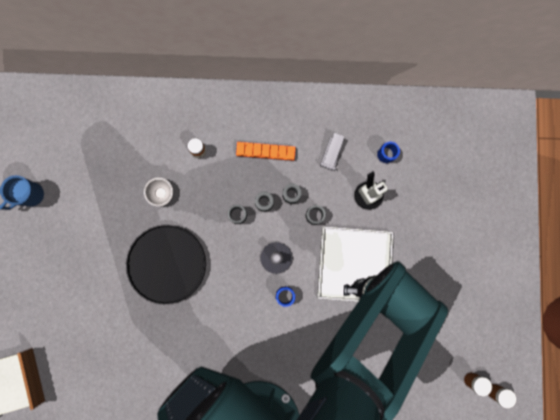

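```bash
python3 -c "
from h import *
np.set_printoptions(precision=1,suppress=True)
print(wun('w6',[(152,243),(407,253)],22),wun('w6',[(172,231),(395,240)],4))
print(wun('w6',[(285,268),(285,387),(214,325),(357,325)],173))"
```

```text
[[ 348.  -158.5   22. ]
 [ 339.2 -357.1   22. ]] [[ 350.3 -168.9    4. ]
 [ 342.  -352.5    4. ]]
[[ 410.7 -261.6  173. ]
 [ 360.8 -261.5  173. ]
 [ 388.4 -236.9  173. ]
 [ 388.4 -286.5  173. ]]
```

Emit:
send_rows:
  plan:
    - {"grip": 1,"linear": [0,0,0.05],"delta_rot": [0,0,0]}
    - {"grip": 1,"linear": [0,0,0.042],"delta_rot": [0,0,0]}
    - {"grip": 1,"linear": [0,0,0.008],"delta_rot": [0,0,0]}
    - {"grip": 1,"linear": [0,0,0.006],"delta_rot": [0,0,0]}
    - {"grip": 1,"linear": [0,0,0],"delta_rot": [0,0,0]}

```text
time: 9.57
tcp_pos: [386.9, -262.3, 102.1]
tool_rot: [[1.0, 0.0, 0.001], [0.0, -1.0, -0.001], [0.001, 0.001, -1.0]]
contact_force: [-0.0, 0.2, -0.4]
width: 0.582
```

Emit:
send_rows:
  plan:
    - {"grip": 1,"linear": [0,0,0.002],"delta_rot": [0,0,0]}
    - {"grip": 1,"linear": [0,0,0],"delta_rot": [0,0,0]}

```text
time: 9.82
tcp_pos: [386.9, -262.7, 100.5]
tool_rot: [[1.0, -0.001, 0.002], [-0.001, -1.0, -0.002], [0.002, 0.002, -1.0]]
contact_force: [-0.4, 1.1, 5.8]
width: 0.586
```

Contact on the floor. I'll release and lift.

Emit:
send_rows:
  plan:
    - {"grip": -0.8,"linear": [0,0,0.0],"delta_rot": [0,0,0]}
    - {"grip": -0.8,"linear": [0,0,0],"delta_rot": [0,0,0]}
    - {"grip": -0.8,"linear": [0,0,0],"delta_rot": [0,0,0]}
    - {"grip": -0.8,"linear": [0,0,-0.05],"delta_rot": [0,0,0]}
    - {"grip": -0.8,"linear": [0,0,-0.05],"delta_rot": [0,0,0]}

```text
time: 10.45
tcp_pos: [385.7, -261.8, 199.8]
tool_rot: [[1.0, -0.0, -0.002], [-0.0, -1.0, 0.002], [-0.002, -0.002, -1.0]]
contact_force: [1.1, 0.3, 0.2]
width: 0.899
```

Emit:
send_rows:
  plan:
    - {"grip": -0.8,"linear": [0.035,-0.05,0],"delta_rot": [0,0,0]}
    - {"grip": -0.8,"linear": [0.035,-0.05,0],"delta_rot": [0,0,0]}
    - {"grip": -0.8,"linear": [0.035,-0.05,0],"delta_rot": [0,0,0]}
    - {"grip": -0.8,"linear": [0.035,-0.05,0],"delta_rot": [0,0,0]}
    - {"grip": -0.8,"linear": [0.03,-0.05,0],"delta_rot": [0,0,0]}

```text
time: 11.08
tcp_pos: [557.4, -10.4, 199.3]
tool_rot: [[1.0, -0.0, 0.0], [-0.0, -1.0, -0.0], [0.0, 0.0, -1.0]]
contact_force: [0.2, -0.9, 0.5]
width: 0.905
```

Emit:
send_rows:
  plan:
    - {"grip": -0.8,"linear": [0.018,-0.05,0],"delta_rot": [0,0,0]}
    - {"grip": -0.8,"linear": [0,-0.037,0],"delta_rot": [0,0,0]}
    - {"grip": -0.8,"linear": [0,0,0],"delta_rot": [0,0,0]}
    - {"grip": -0.8,"linear": [0,0,0],"delta_rot": [0,0,0]}

```text
time: 11.58
tcp_pos: [574.0, 74.4, 199.1]
tool_rot: [[1.0, 0.0, -0.001], [0.0, -1.0, -0.0], [-0.001, 0.0, -1.0]]
contact_force: [0.8, -0.3, -0.5]
width: 0.902
```

```bash
python3 -c "
from h import *
print(manip.get_obs()['tcp_pos']);wcap('w7');cap('top','t7')"
```

```text
[573.98219214  74.42247449 199.09537177]
```

View pics/w7.png

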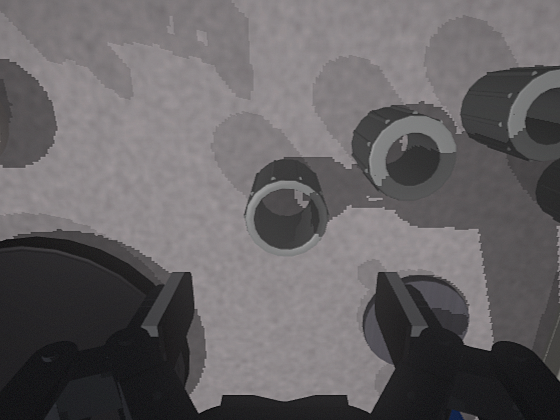

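View pics/t7.png

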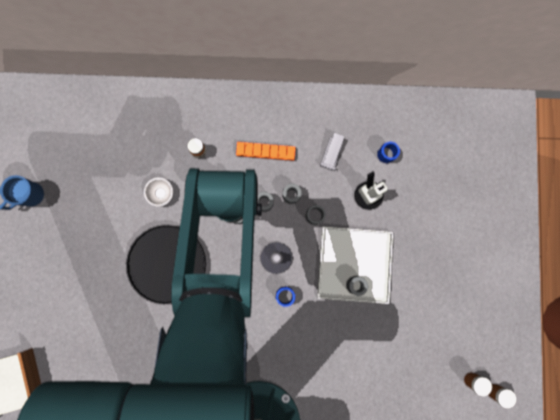

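```bash
python3 -c "
from h import *
np.set_printoptions(precision=1,suppress=True)
print(wun('w7',[(286,178),(286,256),(245,215),(327,215), (411,150)],60))"
```

```text
[[600.8  73.6  60. ]
 [548.8  73.5  60. ]
 [577.1  99.   60. ]
 [577.1  48.2  60. ]
 [617.7   0.8  60. ]]
```

Emit:
send_rows:
  plan:
    - {"grip": -0.8,"linear": [0.001,0.001,0.04],"delta_rot": [0,0,0]}
    - {"grip": -0.8,"linear": [0,0,0.04],"delta_rot": [0,0,0]}
    - {"grip": -0.8,"linear": [0,0,0.025],"delta_rot": [0,0,0]}
    - {"grip": -0.8,"linear": [0,0,0],"delta_rot": [0,0,0]}
    - {"grip": 1,"linear": [0,0,0],"delta_rot": [0,0,0]}

```text
time: 12.3
tcp_pos: [575.9, 73.1, 95.2]
tool_rot: [[1.0, -0.001, 0.001], [-0.001, -1.0, 0.0], [0.001, -0.0, -1.0]]
contact_force: [-0.1, -0.0, 0.9]
width: 0.711
```

Emit:
send_rows:
  plan:
    - {"grip": 1,"linear": [0,0,0],"delta_rot": [0,0,0]}
    - {"grip": 1,"linear": [0,0,0],"delta_rot": [0,0,0]}
    - {"grip": 1,"linear": [0,0,0],"delta_rot": [0,0,0]}
    - {"grip": 1,"linear": [0,0,-0.055],"delta_rot": [0,0,0]}
    - {"grip": 1,"linear": [0,0,-0.055],"delta_rot": [0,0,0]}

```text
time: 12.92
tcp_pos: [575.0, 73.8, 205.7]
tool_rot: [[1.0, -0.0, -0.001], [-0.0, -1.0, 0.0], [-0.001, -0.0, -1.0]]
contact_force: [0.8, 0.3, -0.2]
width: 0.6
```

Now to the gauge (458.2, −38.5): dx −117, dy −112.

Emit:
send_rows:
  plan:
    - {"grip": 1,"linear": [-0.039,0.037,0],"delta_rot": [0,0,0]}
    - {"grip": 1,"linear": [-0.039,0.037,0],"delta_rot": [0,0,0]}
    - {"grip": 1,"linear": [-0.039,0.038,0],"delta_rot": [0,0,0]}
    - {"grip": 1,"linear": [0,0,0],"delta_rot": [0,0,0]}
    - {"grip": 1,"linear": [0,0,0],"delta_rot": [0,0,0]}

```text
time: 13.55
tcp_pos: [459.0, -38.4, 205.1]
tool_rot: [[1.0, -0.001, 0.002], [-0.001, -1.0, -0.0], [0.002, 0.0, -1.0]]
contact_force: [-0.5, 0.0, -1.4]
width: 0.602
```

```bash
python3 -c "
from h import *
print(manip.get_obs()['tcp_pos']);wcap('w8')"
```

```text
[459.04668636 -38.35413957 205.08395777]
```

View pics/w8.png

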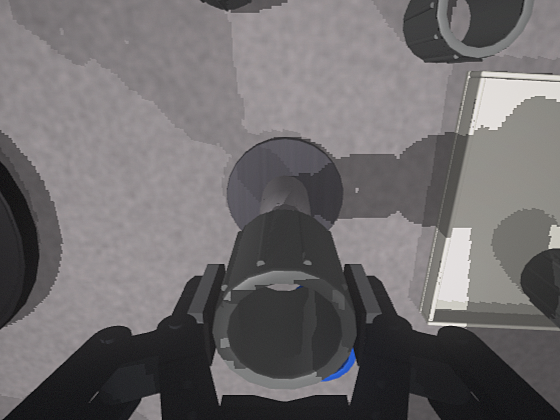

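Emit:
send_rows:
  plan:
    - {"grip": 1,"linear": [-0.001,0,0.025],"delta_rot": [0,0,0]}
    - {"grip": 1,"linear": [0,0,0.02],"delta_rot": [0,0,0]}
    - {"grip": 1,"linear": [0,0,0.01],"delta_rot": [0,0,0]}
    - {"grip": 1,"linear": [0,0,0.005],"delta_rot": [0,0,0]}
    - {"grip": 1,"linear": [0,0,0],"delta_rot": [0,0,0]}

```text
time: 14.22
tcp_pos: [457.6, -38.0, 144.3]
tool_rot: [[1.0, 0.0, 0.0], [0.0, -1.0, 0.0], [0.0, -0.0, -1.0]]
contact_force: [0.4, 0.1, -0.4]
width: 0.596
```

Emit:
send_rows:
  plan:
    - {"grip": 1,"linear": [0,0,0.004],"delta_rot": [0,0,0]}
    - {"grip": 1,"linear": [0,0,0.004],"delta_rot": [0,0,0]}
    - {"grip": 1,"linear": [0,0,0.004],"delta_rot": [0,0,0]}

```text
time: 14.6
tcp_pos: [457.3, -38.2, 132.2]
tool_rot: [[1.0, -0.0, 0.0], [-0.0, -1.0, 0.0], [0.0, -0.0, -1.0]]
contact_force: [-0.7, 0.5, -0.4]
width: 0.601
```

Passing the taper with no force. Continuing to the foot (TCP ≈ 104).

Emit:
send_rows:
  plan:
    - {"grip": 1,"linear": [0,0,0.012],"delta_rot": [0,0,0]}
    - {"grip": 1,"linear": [0,0,0.01],"delta_rot": [0,0,0]}
    - {"grip": 1,"linear": [0,0,0.004],"delta_rot": [0,0,0]}
    - {"grip": 1,"linear": [0,0,0.002],"delta_rot": [0,0,0]}
    - {"grip": 1,"linear": [0,0,0],"delta_rot": [0,0,0]}

```text
time: 15.22
tcp_pos: [456.4, -38.0, 105.9]
tool_rot: [[1.0, -0.0, -0.001], [-0.0, -1.0, 0.0], [-0.001, -0.0, -1.0]]
contact_force: [-8.5, 1.0, 30.6]
width: 0.602
```

Emit:
send_rows:
  plan:
    - {"grip": 1,"linear": [0,0,0.002],"delta_rot": [0,0,0]}
    - {"grip": 1,"linear": [0,0,0],"delta_rot": [0,0,0]}

```text
time: 15.48
tcp_pos: [456.4, -38.0, 105.7]
tool_rot: [[1.0, 0.0, -0.0], [0.0, -1.0, -0.0], [-0.0, 0.0, -1.0]]
contact_force: [-13.9, 1.8, 58.9]
width: 0.602
```

Emit:
send_rows:
  plan:
    - {"grip": 1,"linear": [-0.001,0,-0.002],"delta_rot": [0,0,0]}
    - {"grip": -0.5,"linear": [0,0,0],"delta_rot": [0,0,0]}
    - {"grip": -0.5,"linear": [0,0,0],"delta_rot": [0,0,0]}
    - {"grip": -0.5,"linear": [0,0,0],"delta_rot": [0,0,0]}

```text
time: 15.98
tcp_pos: [456.1, -38.2, 103.8]
tool_rot: [[1.0, -0.0, -0.001], [-0.0, -1.0, 0.0], [-0.001, -0.0, -1.0]]
contact_force: [-1.2, -0.1, 0.6]
width: 0.749
```

```bash
python3 -c "
from h import *
print(manip.get_obs()['tcp_pos']);wcap('w9')"
```

```text
[456.12358612 -38.18448642 103.84504109]
```

View pics/w9.png

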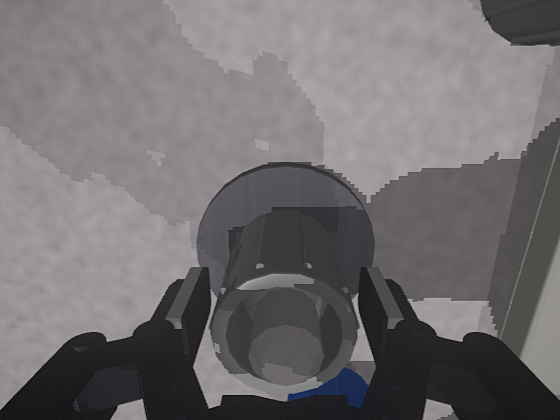

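Emit:
send_rows:
  plan:
    - {"grip": 1,"linear": [0,0,0],"delta_rot": [0,0,0]}
    - {"grip": 1,"linear": [0,0,0],"delta_rot": [0,0,0]}
    - {"grip": 1,"linear": [0,0,0],"delta_rot": [0,0,0]}
    - {"grip": 1,"linear": [0,0,-0.03],"delta_rot": [0,0,0]}
    - {"grip": 1,"linear": [0,0,-0.06],"delta_rot": [0,0,0]}

```text
time: 16.65
tcp_pos: [455.2, -38.0, 193.5]
tool_rot: [[1.0, -0.0, -0.005], [-0.0, -1.0, 0.001], [-0.005, -0.001, -1.0]]
contact_force: [0.7, -0.6, -1.0]
width: 0.598
```

Emit:
send_rows:
  plan:
    - {"grip": 1,"linear": [0,-0.03,-0.01],"delta_rot": [0,0,0]}
    - {"grip": 1,"linear": [-0.015,-0.06,0],"delta_rot": [0,0,0]}
    - {"grip": 1,"linear": [-0.015,-0.06,0],"delta_rot": [0,0,0]}
    - {"grip": 1,"linear": [-0.015,-0.06,0],"delta_rot": [0,0,0]}
    - {"grip": 1,"linear": [-0.016,-0.06,0],"delta_rot": [0,0,0]}

```text
time: 17.27
tcp_pos: [394.7, 233.6, 204.3]
tool_rot: [[1.0, -0.001, 0.0], [-0.001, -1.0, 0.0], [0.0, -0.0, -1.0]]
contact_force: [0.4, -0.5, -0.1]
width: 0.6
```

Emit:
send_rows:
  plan:
    - {"grip": 1,"linear": [-0.015,-0.032,0],"delta_rot": [0,0,0]}
    - {"grip": 1,"linear": [0,0,0],"delta_rot": [0,0,0]}
    - {"grip": 1,"linear": [0,0,0],"delta_rot": [0,0,0]}

```text
time: 17.65
tcp_pos: [380.3, 263.5, 204.1]
tool_rot: [[1.0, 0.001, -0.0], [0.001, -1.0, -0.001], [-0.0, 0.001, -1.0]]
contact_force: [0.4, -0.7, 0.2]
width: 0.598
```

```bash
python3 -c "
from h import *
print(manip.get_obs()['tcp_pos']);wcap('w10')"
```

```text
[380.25986289 263.46232465 204.06961923]
```

View pics/w10.png

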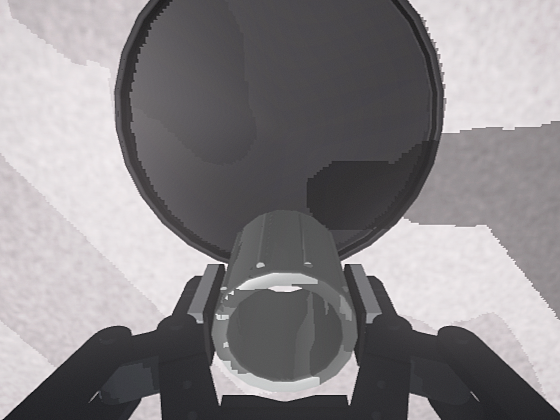

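```bash
python3 -c "
from h import *
np.set_printoptions(precision=1,suppress=True)
print(wun('w10',[(116,100),(442,100)],28))"
```

```text
[[449.9 374.   28. ]
 [449.9 160.3  28. ]]
```

Emit:
send_rows:
  plan:
    - {"grip": 1,"linear": [0,-0.002,0.045],"delta_rot": [0,0,0]}
    - {"grip": 1,"linear": [0,0,0.035],"delta_rot": [0,0,0]}
    - {"grip": 1,"linear": [0,0,0.006],"delta_rot": [0,0,0]}
    - {"grip": 1,"linear": [0,0,0.002],"delta_rot": [0,0,0]}
    - {"grip": 1,"linear": [0,0,0],"delta_rot": [0,0,0]}

```text
time: 18.32
tcp_pos: [381.3, 265.9, 117.3]
tool_rot: [[1.0, -0.001, 0.002], [-0.001, -1.0, 0.001], [0.002, -0.001, -1.0]]
contact_force: [-0.2, -0.1, -0.1]
width: 0.602
```

Emit:
send_rows:
  plan:
    - {"grip": 1,"linear": [0,0,0.002],"delta_rot": [0,0,0]}
    - {"grip": 1,"linear": [0,0,0],"delta_rot": [0,0,0]}

```text
time: 18.58
tcp_pos: [380.6, 266.0, 114.8]
tool_rot: [[1.0, -0.0, 0.001], [-0.0, -1.0, 0.001], [0.001, -0.001, -1.0]]
contact_force: [-0.6, 0.2, -1.1]
width: 0.6
```

Emit:
send_rows:
  plan:
    - {"grip": 1,"linear": [0,0,0.001],"delta_rot": [0,0,0]}
    - {"grip": 1,"linear": [0,0,0],"delta_rot": [0,0,0]}

```text
time: 18.82
tcp_pos: [380.6, 266.1, 114.4]
tool_rot: [[1.0, -0.0, 0.001], [-0.0, -1.0, 0.001], [0.001, -0.001, -1.0]]
contact_force: [-2.0, -0.9, 12.0]
width: 0.6
```

Emit:
send_rows:
  plan:
    - {"grip": -0.6,"linear": [0,0,0],"delta_rot": [0,0,0]}
    - {"grip": -0.6,"linear": [0,0,0],"delta_rot": [0,0,0]}
    - {"grip": -0.6,"linear": [0,0,0],"delta_rot": [0,0,0]}
    - {"grip": -0.6,"linear": [0,0,-0.05],"delta_rot": [0,0,0]}
    - {"grip": -0.6,"linear": [0,0,-0.04],"delta_rot": [0,0,0]}

```text
time: 19.45
tcp_pos: [380.1, 265.7, 204.2]
tool_rot: [[1.0, -0.0, -0.001], [-0.0, -1.0, -0.0], [-0.001, 0.0, -1.0]]
contact_force: [0.2, 0.4, -0.2]
width: 0.805
```

Emit:
send_rows:
  plan:
    - {"grip": -0.6,"linear": [0.039,0.044,0],"delta_rot": [0,0,0]}
    - {"grip": -0.6,"linear": [0.039,0.044,0],"delta_rot": [0,0,0]}
    - {"grip": -0.6,"linear": [0.039,0.044,0],"delta_rot": [0,0,0]}
    - {"grip": -0.6,"linear": [0.039,0.045,0],"delta_rot": [0,0,0]}
    - {"grip": -0.6,"linear": [0.039,0.045,0],"delta_rot": [0,0,0]}

```text
time: 20.08
tcp_pos: [576.2, 42.1, 203.1]
tool_rot: [[1.0, -0.001, -0.0], [-0.001, -1.0, 0.0], [-0.0, -0.0, -1.0]]
contact_force: [1.6, 1.0, 0.6]
width: 0.799
```

Emit:
send_rows:
  plan:
    - {"grip": -0.6,"linear": [0.037,0.044,0],"delta_rot": [0,0,0]}
    - {"grip": -0.6,"linear": [0,0,0],"delta_rot": [0,0,10]}
    - {"grip": -0.6,"linear": [0,0,0],"delta_rot": [0,0,10]}
    - {"grip": -0.6,"linear": [0,0,0],"delta_rot": [0,0,0]}
    - {"grip": -0.6,"linear": [0,0,0],"delta_rot": [0,0,0]}

```text
time: 20.7
tcp_pos: [612.0, -0.1, 203.1]
tool_rot: [[0.941, -0.339, -0.0], [-0.339, -0.941, 0.0], [-0.0, 0.0, -1.0]]
contact_force: [1.0, -0.2, 0.2]
width: 0.801
```

```bash
python3 -c "
from h import *
print(manip.get_obs()['tcp_pos']);wcap('w11');cap('top','t11')"
```

```text
[ 6.12038092e+02 -5.38152321e-02  2.03116616e+02]
```

View pics/w11.png

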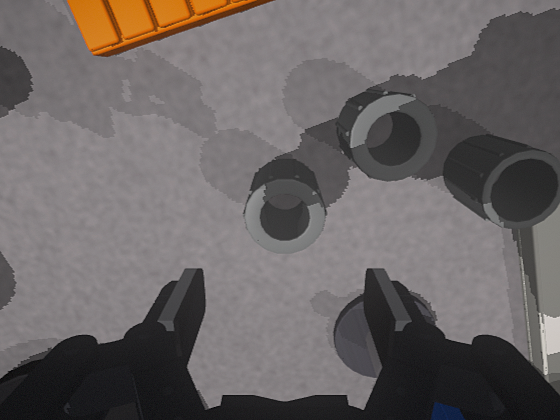

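View pics/t11.png

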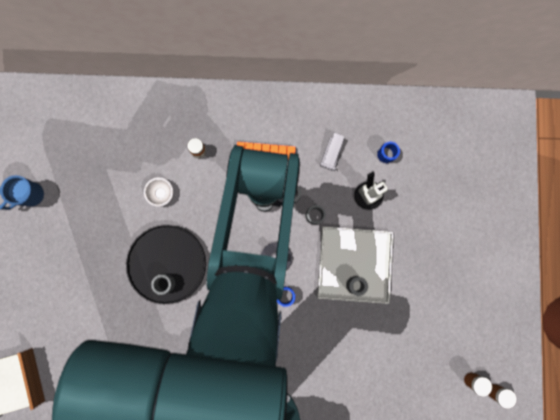

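S2 stands on the turntable at (161,284) in the top view, and S1 in the tray. S3's rim in the wrist view spans cols 244–326 and rows 177–253.

```bash
python3 -c "
from h import *
np.set_printoptions(precision=1,suppress=True)
a=wun('w11',[(285,177),(285,254),(244,215),(326,215)],60);print(a, a[:2].mean(0),a[2:].mean(0))
R=np.array(manip.get_obs()['tool_rot']); d=a[:2].mean(0)-manip.get_obs()['tcp_pos']; print(R.T@d)"
```

```text
[[636.6  -9.4  60. ]
 [587.5   8.3  60. ]
 [622.1  23.4  60. ]
 [604.5 -25.3  60. ]] [612.1  -0.5  60. ] [613.3  -1.   60. ]
[  0.1   0.5 143.3]
```

Emit:
send_rows:
  plan:
    - {"grip": -0.6,"linear": [0,0,0.045],"delta_rot": [0,0,0]}
    - {"grip": -0.6,"linear": [0,0,0.044],"delta_rot": [0,0,0]}
    - {"grip": -0.6,"linear": [0,0,0.02],"delta_rot": [0,0,0]}
    - {"grip": -0.6,"linear": [0,0,0],"delta_rot": [0,0,0]}
    - {"grip": 1,"linear": [0,0,0],"delta_rot": [0,0,0]}

```text
time: 21.42
tcp_pos: [612.9, -0.2, 95.3]
tool_rot: [[0.94, -0.342, 0.001], [-0.342, -0.94, -0.0], [0.001, -0.0, -1.0]]
contact_force: [-5.2, 1.5, 25.8]
width: 0.605
```

Emit:
send_rows:
  plan:
    - {"grip": 1,"linear": [0,0,0],"delta_rot": [0,0,0]}
    - {"grip": 1,"linear": [0,0,0],"delta_rot": [0,0,0]}
    - {"grip": 1,"linear": [0,0,0],"delta_rot": [0,0,0]}
    - {"grip": 1,"linear": [0,0,-0.055],"delta_rot": [0,0,0]}
    - {"grip": 1,"linear": [0,0,-0.055],"delta_rot": [0,0,0]}

```text
time: 22.05
tcp_pos: [611.6, -0.2, 205.0]
tool_rot: [[0.94, -0.342, -0.002], [-0.342, -0.94, 0.0], [-0.002, 0.0, -1.0]]
contact_force: [0.9, -0.1, -0.5]
width: 0.601
```

Emit:
send_rows:
  plan:
    - {"grip": 1,"linear": [0,0,0],"delta_rot": [0,0,-10]}
    - {"grip": 1,"linear": [0,0,0],"delta_rot": [0,0,-10]}
    - {"grip": 1,"linear": [-0.051,0.013,0],"delta_rot": [0,0,0]}
    - {"grip": 1,"linear": [-0.051,0.013,0],"delta_rot": [0,0,0]}
    - {"grip": 1,"linear": [-0.052,0.012,0],"delta_rot": [0,0,0]}

```text
time: 22.68
tcp_pos: [456.7, -38.4, 204.4]
tool_rot: [[1.0, 0.0, 0.0], [0.0, -1.0, -0.0], [0.0, 0.0, -1.0]]
contact_force: [-0.1, -0.7, -0.4]
width: 0.599
```

Emit:
send_rows:
  plan:
    - {"grip": 1,"linear": [0,0,0],"delta_rot": [0,0,0]}
    - {"grip": 1,"linear": [0,0,0],"delta_rot": [0,0,0]}

```text
time: 22.92
tcp_pos: [458.9, -38.4, 204.8]
tool_rot: [[1.0, -0.001, 0.002], [-0.001, -1.0, -0.0], [0.002, 0.0, -1.0]]
contact_force: [0.1, 0.3, 0.2]
width: 0.6
```

```bash
python3 -c "
from h import *
print(manip.get_obs()['tcp_pos']);wcap('w12')"
```

```text
[458.92572552 -38.38620596 204.82739517]
```

View pics/w12.png

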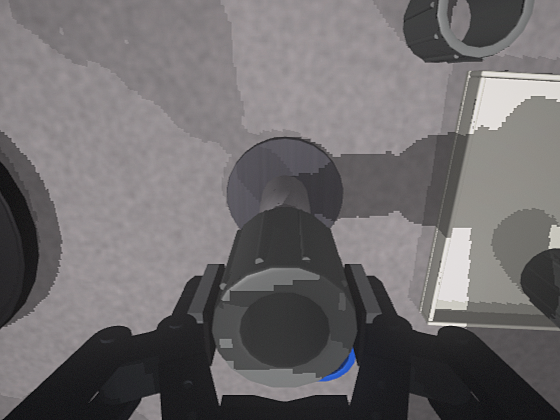

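Emit:
send_rows:
  plan:
    - {"grip": 1,"linear": [-0.001,0,0.025],"delta_rot": [0,0,0]}
    - {"grip": 1,"linear": [0,0,0.02],"delta_rot": [0,0,0]}
    - {"grip": 1,"linear": [0,0,0.01],"delta_rot": [0,0,0]}
    - {"grip": 1,"linear": [0,0,0.002],"delta_rot": [0,0,0]}
    - {"grip": 1,"linear": [0,0,0],"delta_rot": [0,0,0]}

```text
time: 23.6
tcp_pos: [457.5, -38.4, 147.5]
tool_rot: [[1.0, 0.0, -0.0], [0.0, -1.0, -0.0], [-0.0, 0.0, -1.0]]
contact_force: [-1.7, -2.6, -1.3]
width: 0.602
```

Emit:
send_rows:
  plan:
    - {"grip": 1,"linear": [0,0,0.002],"delta_rot": [0,0,0]}
    - {"grip": 1,"linear": [0,0,0],"delta_rot": [0,0,0]}

```text
time: 23.85
tcp_pos: [457.8, -38.4, 146.6]
tool_rot: [[1.0, -0.0, 0.001], [-0.0, -1.0, -0.001], [0.001, 0.001, -1.0]]
contact_force: [-3.8, -2.2, 13.0]
width: 0.601
```

Stops on the taper at underside ≈ 53, so S3 is tight. I'll press a touch more, release, then regrip.

Emit:
send_rows:
  plan:
    - {"grip": 1,"linear": [0,0,0.001],"delta_rot": [0,0,0]}
    - {"grip": 1,"linear": [0,0,0],"delta_rot": [0,0,0]}
    - {"grip": -0.5,"linear": [0,0,0],"delta_rot": [0,0,0]}
    - {"grip": -0.5,"linear": [0,0,0],"delta_rot": [0,0,0]}
    - {"grip": -0.5,"linear": [0,0,0],"delta_rot": [0,0,0]}

```text
time: 24.48
tcp_pos: [457.5, -38.1, 144.3]
tool_rot: [[1.0, -0.0, 0.0], [-0.0, -1.0, 0.0], [0.0, -0.0, -1.0]]
contact_force: [-0.5, -0.2, -0.4]
width: 0.748
```

```bash
python3 -c "
from h import *
print(manip.get_obs()['tcp_pos']);wcap('w13')"
```

```text
[457.4923847  -38.11124121 144.32311359]
```

View pics/w13.png

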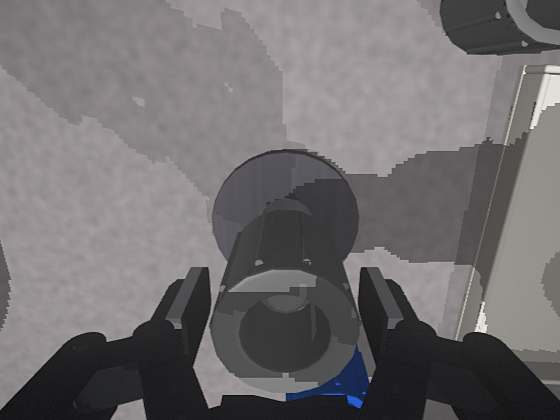

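Emit:
send_rows:
  plan:
    - {"grip": -0.5,"linear": [0,0,-0.003],"delta_rot": [0,0,0]}
    - {"grip": -0.5,"linear": [0,0,0.0],"delta_rot": [0,0,0]}
    - {"grip": 1,"linear": [0,0,0.0],"delta_rot": [0,0,0]}
    - {"grip": 1,"linear": [0,0,0.0],"delta_rot": [0,0,0]}
    - {"grip": 1,"linear": [0,0,0.0],"delta_rot": [0,0,0]}

```text
time: 25.15
tcp_pos: [457.4, -38.3, 147.5]
tool_rot: [[1.0, -0.0, 0.0], [-0.0, -1.0, -0.0], [0.0, 0.0, -1.0]]
contact_force: [-1.7, -0.2, 6.2]
width: 0.6
```

Emit:
send_rows:
  plan:
    - {"grip": 1,"linear": [0,0,-0.03],"delta_rot": [0,0,0]}
    - {"grip": 1,"linear": [0,0,-0.03],"delta_rot": [0,0,0]}
    - {"grip": 1,"linear": [-0.003,0.056,0],"delta_rot": [0,0,0]}
    - {"grip": 1,"linear": [-0.003,0.056,0],"delta_rot": [0,0,0]}
    - {"grip": 1,"linear": [-0.003,0.056,0],"delta_rot": [0,0,0]}

```text
time: 25.78
tcp_pos: [448.0, -207.5, 207.2]
tool_rot: [[1.0, 0.0, 0.0], [0.0, -1.0, 0.0], [0.0, -0.0, -1.0]]
contact_force: [1.1, -0.7, -0.6]
width: 0.6
```

Emit:
send_rows:
  plan:
    - {"grip": 1,"linear": [-0.002,0.056,0],"delta_rot": [0,0,0]}
    - {"grip": 1,"linear": [0,0,0],"delta_rot": [0,0,0]}
    - {"grip": 1,"linear": [0,0,0],"delta_rot": [0,0,0]}

```text
time: 26.15
tcp_pos: [445.6, -261.7, 206.7]
tool_rot: [[1.0, -0.001, -0.001], [-0.001, -1.0, 0.002], [-0.001, -0.002, -1.0]]
contact_force: [-0.1, 0.3, -0.7]
width: 0.604
```

```bash
python3 -c "
from h import *
print(manip.get_obs()['tcp_pos']);wcap('w14')
o=unproj('top',[(357,285.5)],64);print(o)
im=cv2.imread('pics/t11.png')
cv2.imwrite('pics/c14.png',cv2.resize(im[215:315,310:410],None,fx=5,fy=5,interpolation=cv2.INTER_CUBIC))"
```

```text
[ 445.56407809 -261.69047272  206.72013985]
[[ 387.99479947 -258.09995442   64.        ]]
```

View pics/w14.png

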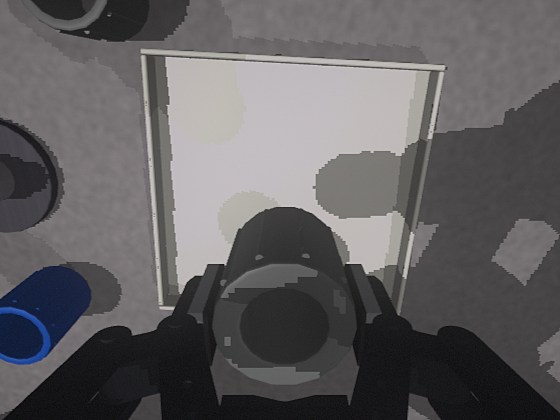

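View pics/c14.png

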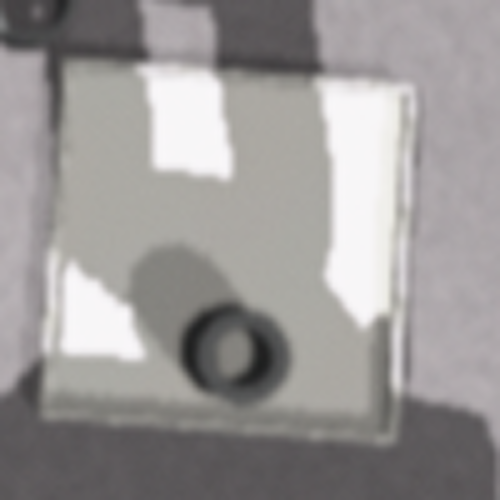

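Emit:
send_rows:
  plan:
    - {"grip": 1,"linear": [0.003,0.03,0.045],"delta_rot": [0,0,0]}
    - {"grip": 1,"linear": [0,0,0.045],"delta_rot": [0,0,0]}
    - {"grip": 1,"linear": [0,0,0.012],"delta_rot": [0,0,0]}
    - {"grip": 1,"linear": [0,0,0.004],"delta_rot": [0,0,0]}
    - {"grip": 1,"linear": [0,0,0],"delta_rot": [0,0,0]}

```text
time: 26.82
tcp_pos: [449.9, -292.0, 102.3]
tool_rot: [[1.0, 0.001, 0.001], [0.001, -1.0, -0.001], [0.001, 0.001, -1.0]]
contact_force: [0.6, 0.6, 0.5]
width: 0.596
```

Emit:
send_rows:
  plan:
    - {"grip": 1,"linear": [0,0,0.002],"delta_rot": [0,0,0]}
    - {"grip": 1,"linear": [0,0,0],"delta_rot": [0,0,0]}

```text
time: 27.08
tcp_pos: [449.9, -292.6, 100.6]
tool_rot: [[1.0, -0.0, 0.002], [-0.0, -1.0, -0.001], [0.002, 0.001, -1.0]]
contact_force: [-0.6, 0.1, 6.3]
width: 0.601
```

Emit:
send_rows:
  plan:
    - {"grip": -0.6,"linear": [0,0,0.001],"delta_rot": [0,0,0]}
    - {"grip": -0.6,"linear": [0,0,0],"delta_rot": [0,0,0]}
    - {"grip": -0.6,"linear": [0,0,0],"delta_rot": [0,0,0]}
    - {"grip": -0.6,"linear": [0,0,-0.05],"delta_rot": [0,0,0]}
    - {"grip": -0.6,"linear": [0,0,-0.055],"delta_rot": [0,0,0]}

```text
time: 27.7
tcp_pos: [448.5, -291.7, 203.4]
tool_rot: [[1.0, -0.0, -0.002], [-0.0, -1.0, 0.002], [-0.002, -0.002, -1.0]]
contact_force: [0.7, 0.1, 0.2]
width: 0.8
```

Emit:
send_rows:
  plan:
    - {"grip": -0.6,"linear": [0.037,-0.043,0],"delta_rot": [0,0,0]}
    - {"grip": -0.6,"linear": [0.037,-0.043,0],"delta_rot": [0,0,0]}
    - {"grip": -0.6,"linear": [0.037,-0.043,0],"delta_rot": [0,0,0]}
    - {"grip": -0.6,"linear": [0.037,-0.043,0],"delta_rot": [0,0,0]}
    - {"grip": -0.6,"linear": [0.037,-0.043,0],"delta_rot": [0,0,0]}

```text
time: 28.32
tcp_pos: [635.1, -75.7, 203.1]
tool_rot: [[1.0, -0.0, -0.0], [-0.0, -1.0, -0.0], [-0.0, 0.0, -1.0]]
contact_force: [0.4, 0.2, 0.8]
width: 0.8
```

Emit:
send_rows:
  plan:
    - {"grip": -0.6,"linear": [0,0,0],"delta_rot": [0,0,0]}
    - {"grip": -0.6,"linear": [0,0,0],"delta_rot": [0,0,0]}

```text
time: 28.58
tcp_pos: [633.5, -77.2, 202.7]
tool_rot: [[1.0, 0.001, -0.002], [0.001, -1.0, -0.0], [-0.002, 0.0, -1.0]]
contact_force: [-0.2, -0.6, -0.8]
width: 0.801
```

```bash
python3 -c "
from h import *
print(manip.get_obs()['tcp_pos']);wcap('w15');cap('top','t15')"
```

```text
[633.52064938 -77.21650656 202.74421069]
```

View pics/w15.png

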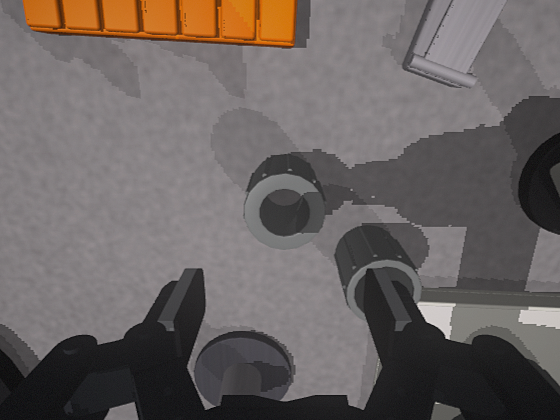

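View pics/t15.png

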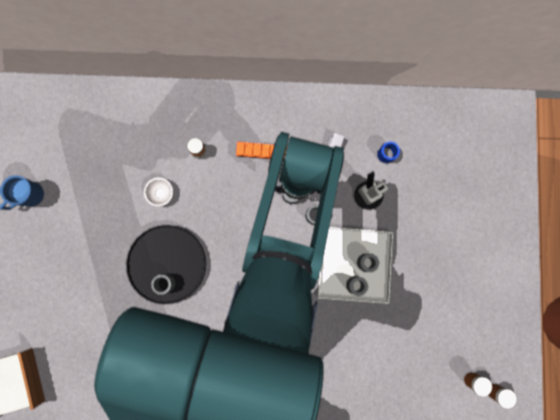

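```bash
python3 -c "
from h import *
np.set_printoptions(precision=1,suppress=True)
a=wun('w15',[(285,174),(285,250),(244,212),(325,212)],60);print(a, a[:2].mean(0),a[2:].mean(0))
print(wun('w15',[(381,292)],60))"
```

```text
[[ 661.7  -77.4   60. ]
 [ 610.6  -77.4   60. ]
 [ 637.1  -51.6   60. ]
 [ 637.1 -102.5   60. ]] [636.1 -77.4  60. ] [637.1 -77.1  60. ]
[[ 578.9 -142.9   60. ]]
```

Emit:
send_rows:
  plan:
    - {"grip": -0.6,"linear": [0.002,0,0.045],"delta_rot": [0,0,0]}
    - {"grip": -0.6,"linear": [0,0,0.044],"delta_rot": [0,0,0]}
    - {"grip": -0.6,"linear": [0,0,0.02],"delta_rot": [0,0,0]}
    - {"grip": -0.6,"linear": [0,0,0],"delta_rot": [0,0,0]}
    - {"grip": 1,"linear": [0,0,0],"delta_rot": [0,0,0]}

```text
time: 29.3
tcp_pos: [637.2, -77.8, 95.8]
tool_rot: [[1.0, -0.001, 0.002], [-0.001, -1.0, -0.0], [0.002, 0.0, -1.0]]
contact_force: [-0.5, -1.9, 9.5]
width: 0.608
```

Emit:
send_rows:
  plan:
    - {"grip": 1,"linear": [0,0,0],"delta_rot": [0,0,0]}
    - {"grip": 1,"linear": [0,0,0],"delta_rot": [0,0,0]}
    - {"grip": 1,"linear": [0,0,0],"delta_rot": [0,0,0]}
    - {"grip": 1,"linear": [0,0,-0.055],"delta_rot": [0,0,0]}
    - {"grip": 1,"linear": [0,0,-0.055],"delta_rot": [0,0,0]}

```text
time: 29.92
tcp_pos: [635.7, -77.0, 205.3]
tool_rot: [[1.0, -0.0, -0.001], [-0.0, -1.0, 0.0], [-0.001, -0.0, -1.0]]
contact_force: [1.1, 0.9, -0.1]
width: 0.595
```

To the gauge (457.5, −38.4): dx −178, dy +38.6.

Emit:
send_rows:
  plan:
    - {"grip": 1,"linear": [-0.059,-0.013,0],"delta_rot": [0,0,0]}
    - {"grip": 1,"linear": [-0.059,-0.013,0],"delta_rot": [0,0,0]}
    - {"grip": 1,"linear": [-0.059,-0.012,0],"delta_rot": [0,0,0]}
    - {"grip": 1,"linear": [0,0,0],"delta_rot": [0,0,0]}
    - {"grip": 1,"linear": [0,0,0],"delta_rot": [0,0,0]}

```text
time: 30.55
tcp_pos: [460.0, -39.3, 205.1]
tool_rot: [[1.0, -0.0, 0.003], [-0.0, -1.0, -0.0], [0.003, 0.0, -1.0]]
contact_force: [0.8, -0.9, -1.0]
width: 0.587
```

```bash
python3 -c "
from h import *
print(manip.get_obs()['tcp_pos']);wcap('w16')"
```

```text
[460.03875871 -39.30808192 205.09722873]
```

View pics/w16.png

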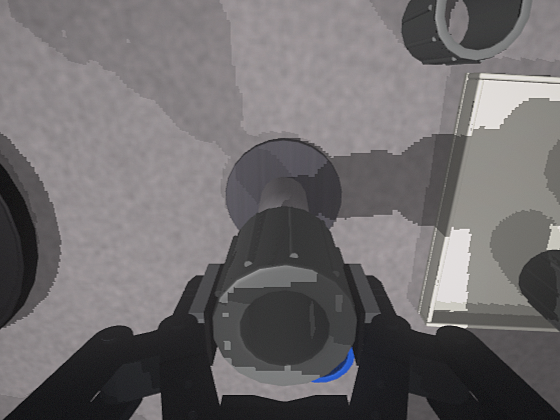

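Emit:
send_rows:
  plan:
    - {"grip": 1,"linear": [-0.002,-0.001,0.025],"delta_rot": [0,0,0]}
    - {"grip": 1,"linear": [0,0,0.02],"delta_rot": [0,0,0]}
    - {"grip": 1,"linear": [0,0,0.01],"delta_rot": [0,0,0]}
    - {"grip": 1,"linear": [0,0,0.003],"delta_rot": [0,0,0]}
    - {"grip": 1,"linear": [0,0,0],"delta_rot": [0,0,0]}

```text
time: 31.22
tcp_pos: [457.6, -38.5, 147.0]
tool_rot: [[1.0, 0.0, -0.001], [0.0, -1.0, -0.0], [-0.001, 0.0, -1.0]]
contact_force: [-5.2, -1.1, 10.9]
width: 0.593
```

Emit:
send_rows:
  plan:
    - {"grip": 1,"linear": [0,0,0.002],"delta_rot": [0,0,0]}
    - {"grip": 1,"linear": [0,0,0],"delta_rot": [0,0,0]}

```text
time: 31.48
tcp_pos: [457.9, -38.5, 146.7]
tool_rot: [[1.0, 0.0, 0.0], [0.0, -1.0, -0.0], [0.0, 0.0, -1.0]]
contact_force: [-8.9, 0.5, 32.5]
width: 0.593
```

Stopped on the taper, so S4 is tight. Release and check.

Emit:
send_rows:
  plan:
    - {"grip": 1,"linear": [0,0,-0.001],"delta_rot": [0,0,0]}
    - {"grip": 1,"linear": [0,0,0],"delta_rot": [0,0,0]}
    - {"grip": -0.5,"linear": [0,0,0],"delta_rot": [0,0,0]}
    - {"grip": -0.5,"linear": [0,0,0],"delta_rot": [0,0,0]}
    - {"grip": -0.5,"linear": [0,0,0],"delta_rot": [0,0,0]}

```text
time: 32.1
tcp_pos: [457.8, -38.3, 145.3]
tool_rot: [[1.0, -0.0, 0.001], [-0.0, -1.0, 0.0], [0.001, -0.0, -1.0]]
contact_force: [0.5, -0.1, 0.4]
width: 0.752
```

```bash
python3 -c "
from h import *
print(manip.get_obs()['tcp_pos']);wcap('w17')"
```

```text
[457.80195936 -38.28045718 145.29601179]
```

View pics/w17.png

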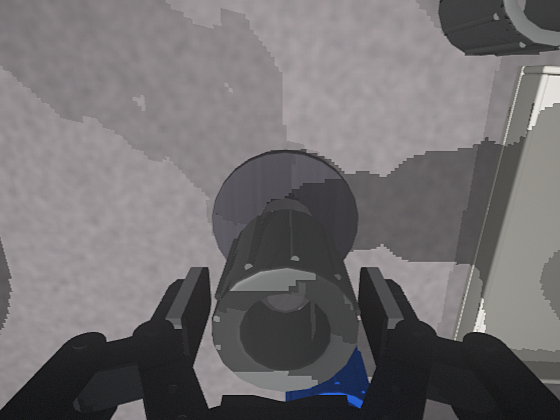

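Emit:
send_rows:
  plan:
    - {"grip": -0.5,"linear": [0,0,-0.002],"delta_rot": [0,0,0]}
    - {"grip": -0.5,"linear": [0,0,0.0],"delta_rot": [0,0,0]}
    - {"grip": 1,"linear": [0,0,0.0],"delta_rot": [0,0,0]}
    - {"grip": 1,"linear": [0,0,0.0],"delta_rot": [0,0,0]}
    - {"grip": 1,"linear": [0,0,0.0],"delta_rot": [0,0,0]}

```text
time: 32.78
tcp_pos: [457.3, -38.3, 147.5]
tool_rot: [[1.0, -0.0, 0.0], [-0.0, -1.0, -0.0], [0.0, 0.0, -1.0]]
contact_force: [-0.4, -1.2, 4.9]
width: 0.589
```

Emit:
send_rows:
  plan:
    - {"grip": 1,"linear": [0,0,-0.03],"delta_rot": [0,0,0]}
    - {"grip": 1,"linear": [0,0,-0.03],"delta_rot": [0,0,0]}
    - {"grip": 1,"linear": [0.012,0.049,0],"delta_rot": [0,0,0]}
    - {"grip": 1,"linear": [0.012,0.049,0],"delta_rot": [0,0,0]}
    - {"grip": 1,"linear": [0.012,0.049,0],"delta_rot": [0,0,0]}

```text
time: 33.4
tcp_pos: [493.3, -186.4, 207.1]
tool_rot: [[1.0, -0.0, 0.0], [-0.0, -1.0, 0.001], [0.0, -0.001, -1.0]]
contact_force: [1.3, 0.7, -0.4]
width: 0.594
```

Emit:
send_rows:
  plan:
    - {"grip": 1,"linear": [0.012,0.049,0],"delta_rot": [0,0,0]}
    - {"grip": 1,"linear": [0,0,0],"delta_rot": [0,0,0]}
    - {"grip": 1,"linear": [0,0,0],"delta_rot": [0,0,0]}

```text
time: 33.78
tcp_pos: [504.5, -233.7, 206.6]
tool_rot: [[1.0, -0.001, -0.002], [-0.001, -1.0, 0.002], [-0.002, -0.002, -1.0]]
contact_force: [-0.4, 0.5, -1.2]
width: 0.592
```

```bash
python3 -c "
from h import *
print(manip.get_obs()['tcp_pos']);wcap('w18')"
```

```text
[ 504.47412608 -233.68577085  206.57856134]
```

View pics/w18.png

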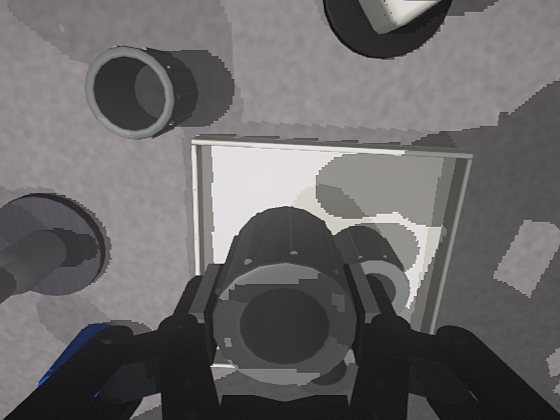

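```bash
python3 -c "
from h import *
np.set_printoptions(precision=1,suppress=True)
print(wun('w18',[(285,144)],22),wun('w18',[(285,152)],4),wun('w18',[(130,92)],60),wun('w18',[(378,288)],64))"
```

```text
[[ 543.5 -233.7   22. ]] [[ 534.3 -233.7    4. ]] [[ 580.2 -144.8   60. ]] [[ 453.1 -296.6   64. ]]
```

Emit:
send_rows:
  plan:
    - {"grip": 1,"linear": [-0.004,0,0.045],"delta_rot": [0,0,0]}
    - {"grip": 1,"linear": [0,0,0.045],"delta_rot": [0,0,0]}
    - {"grip": 1,"linear": [0,0,0.012],"delta_rot": [0,0,0]}
    - {"grip": 1,"linear": [0,0,0.004],"delta_rot": [0,0,0]}
    - {"grip": 1,"linear": [0,0,0],"delta_rot": [0,0,0]}

```text
time: 34.45
tcp_pos: [502.0, -234.3, 102.4]
tool_rot: [[1.0, 0.0, 0.002], [0.0, -1.0, -0.001], [0.002, 0.001, -1.0]]
contact_force: [-0.8, -0.1, -0.8]
width: 0.594
```

Emit:
send_rows:
  plan:
    - {"grip": 1,"linear": [0,0,0.002],"delta_rot": [0,0,0]}
    - {"grip": 1,"linear": [0,0,0],"delta_rot": [0,0,0]}

```text
time: 34.7
tcp_pos: [502.1, -234.7, 100.6]
tool_rot: [[1.0, -0.0, 0.002], [-0.0, -1.0, -0.001], [0.002, 0.001, -1.0]]
contact_force: [-0.4, 0.2, 5.6]
width: 0.593
```

Emit:
send_rows:
  plan:
    - {"grip": -0.6,"linear": [0,0,0.001],"delta_rot": [0,0,0]}
    - {"grip": -0.6,"linear": [0,0,0],"delta_rot": [0,0,0]}
    - {"grip": -0.6,"linear": [0,0,0],"delta_rot": [0,0,0]}
    - {"grip": -0.6,"linear": [0,0,-0.05],"delta_rot": [0,0,0]}
    - {"grip": -0.6,"linear": [0,0,-0.055],"delta_rot": [0,0,0]}

```text
time: 35.33
tcp_pos: [500.4, -233.8, 203.3]
tool_rot: [[1.0, -0.0, -0.003], [-0.0, -1.0, 0.002], [-0.003, -0.002, -1.0]]
contact_force: [1.4, -0.2, 0.8]
width: 0.8
```

Emit:
send_rows:
  plan:
    - {"grip": -0.6,"linear": [0.039,-0.045,0],"delta_rot": [0,0,0]}
    - {"grip": -0.6,"linear": [0.039,-0.045,0],"delta_rot": [0,0,0]}
    - {"grip": -0.6,"linear": [0,0,0],"delta_rot": [0,0,0]}
    - {"grip": -0.6,"linear": [0,0,0],"delta_rot": [0,0,0]}

```text
time: 35.83
tcp_pos: [578.7, -144.0, 202.9]
tool_rot: [[1.0, 0.001, -0.001], [0.001, -1.0, 0.0], [-0.001, -0.0, -1.0]]
contact_force: [-0.2, -0.0, -0.0]
width: 0.799
```

```bash
python3 -c "
from h import *
print(manip.get_obs()['tcp_pos']);wcap('w19')"
```

```text
[ 578.70728686 -143.97684101  202.86965014]
```

View pics/w19.png

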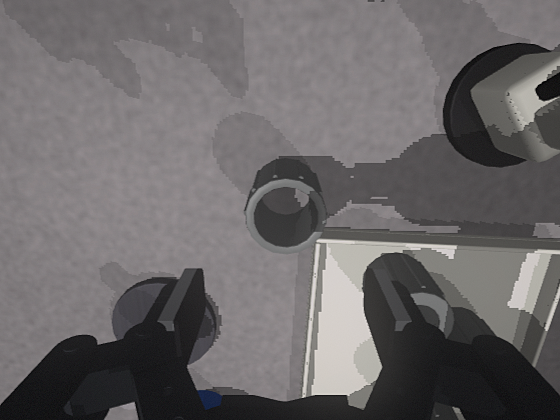

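Emit:
send_rows:
  plan:
    - {"grip": -0.6,"linear": [0.001,0,0.045],"delta_rot": [0,0,0]}
    - {"grip": -0.6,"linear": [0,0,0.044],"delta_rot": [0,0,0]}
    - {"grip": -0.6,"linear": [0,0,0.02],"delta_rot": [0,0,0]}
    - {"grip": -0.6,"linear": [0,0,0],"delta_rot": [0,0,0]}
    - {"grip": 1,"linear": [0,0,0],"delta_rot": [0,0,0]}

```text
time: 36.5
tcp_pos: [580.3, -145.2, 95.1]
tool_rot: [[1.0, -0.001, 0.001], [-0.001, -1.0, -0.0], [0.001, 0.0, -1.0]]
contact_force: [-4.7, 0.8, 24.4]
width: 0.605
```

Emit:
send_rows:
  plan:
    - {"grip": 1,"linear": [0,0,0],"delta_rot": [0,0,0]}
    - {"grip": 1,"linear": [0,0,0],"delta_rot": [0,0,0]}
    - {"grip": 1,"linear": [0,0,0],"delta_rot": [0,0,0]}
    - {"grip": 1,"linear": [0,0,-0.055],"delta_rot": [0,0,0]}
    - {"grip": 1,"linear": [0,0,-0.055],"delta_rot": [0,0,0]}

```text
time: 37.12
tcp_pos: [579.6, -143.9, 204.9]
tool_rot: [[1.0, -0.0, -0.002], [-0.0, -1.0, 0.001], [-0.002, -0.001, -1.0]]
contact_force: [0.8, -0.9, -1.5]
width: 0.596
```

Emit:
send_rows:
  plan:
    - {"grip": 1,"linear": [-0.041,-0.035,0],"delta_rot": [0,0,0]}
    - {"grip": 1,"linear": [-0.04,-0.035,0],"delta_rot": [0,0,0]}
    - {"grip": 1,"linear": [-0.04,-0.035,0],"delta_rot": [0,0,0]}
    - {"grip": 1,"linear": [0,0,0],"delta_rot": [0,0,0]}
    - {"grip": 1,"linear": [0,0,0],"delta_rot": [0,0,0]}

```text
time: 37.75
tcp_pos: [459.9, -39.2, 204.7]
tool_rot: [[1.0, 0.0, 0.002], [0.0, -1.0, -0.0], [0.002, 0.0, -1.0]]
contact_force: [-0.3, -0.2, -0.9]
width: 0.595
```

```bash
python3 -c "
from h import *
print(manip.get_obs()['tcp_pos']);wcap('w20')"
```

```text
[459.85325978 -39.18458115 204.73806921]
```

View pics/w20.png

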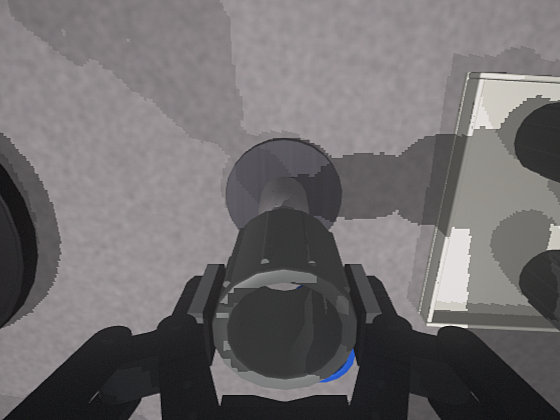

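Emit:
send_rows:
  plan:
    - {"grip": 1,"linear": [-0.003,-0.001,0.025],"delta_rot": [0,0,0]}
    - {"grip": 1,"linear": [0,0,0.02],"delta_rot": [0,0,0]}
    - {"grip": 1,"linear": [0,0,0.01],"delta_rot": [0,0,0]}
    - {"grip": 1,"linear": [0,0,0.005],"delta_rot": [0,0,0]}
    - {"grip": 1,"linear": [0,0,0],"delta_rot": [0,0,0]}

```text
time: 38.42
tcp_pos: [456.7, -38.4, 144.3]
tool_rot: [[1.0, -0.001, 0.0], [-0.001, -1.0, 0.0], [0.0, -0.0, -1.0]]
contact_force: [0.0, -0.8, 0.2]
width: 0.601
```

Emit:
send_rows:
  plan:
    - {"grip": 1,"linear": [0,0,0.004],"delta_rot": [0,0,0]}
    - {"grip": 1,"linear": [0,0,0.004],"delta_rot": [0,0,0]}
    - {"grip": 1,"linear": [0,0,0.004],"delta_rot": [0,0,0]}

```text
time: 38.8
tcp_pos: [456.3, -38.2, 132.2]
tool_rot: [[1.0, -0.0, 0.0], [-0.0, -1.0, 0.0], [0.0, -0.0, -1.0]]
contact_force: [-0.5, 0.4, -0.0]
width: 0.6
```

Emit:
send_rows:
  plan:
    - {"grip": 1,"linear": [0,0,0.012],"delta_rot": [0,0,0]}
    - {"grip": 1,"linear": [0,0,0.01],"delta_rot": [0,0,0]}
    - {"grip": 1,"linear": [0,0,0.002],"delta_rot": [0,0,0]}
    - {"grip": 1,"linear": [0,0,0.001],"delta_rot": [0,0,0]}
    - {"grip": 1,"linear": [0,0,0],"delta_rot": [0,0,0]}

```text
time: 39.42
tcp_pos: [456.3, -38.2, 107.3]
tool_rot: [[1.0, -0.0, 0.0], [-0.0, -1.0, 0.0], [0.0, -0.0, -1.0]]
contact_force: [-0.3, 0.1, -2.0]
width: 0.6
```

Emit:
send_rows:
  plan:
    - {"grip": 1,"linear": [0,0,0.001],"delta_rot": [0,0,0]}
    - {"grip": 1,"linear": [0,0,0],"delta_rot": [0,0,0]}

```text
time: 39.67
tcp_pos: [456.3, -38.2, 106.4]
tool_rot: [[1.0, -0.0, 0.0], [-0.0, -1.0, 0.0], [0.0, -0.0, -1.0]]
contact_force: [0.1, 0.5, -0.9]
width: 0.598
```

Emit:
send_rows:
  plan:
    - {"grip": 1,"linear": [0,0,0.001],"delta_rot": [0,0,0]}
    - {"grip": 1,"linear": [0,0,0.0],"delta_rot": [0,0,0]}

```text
time: 39.92
tcp_pos: [456.3, -38.2, 105.4]
tool_rot: [[1.0, -0.0, 0.0], [-0.0, -1.0, 0.0], [0.0, -0.0, -1.0]]
contact_force: [-0.2, -0.2, 0.1]
width: 0.598
```

Emit:
send_rows:
  plan:
    - {"grip": 1,"linear": [0,0,0.001],"delta_rot": [0,0,0]}
    - {"grip": 1,"linear": [0,0,0.0],"delta_rot": [0,0,0]}
    - {"grip": -0.5,"linear": [0,0,0.0],"delta_rot": [0,0,0]}
    - {"grip": -0.5,"linear": [0,0,0.0],"delta_rot": [0,0,0]}
    - {"grip": -0.5,"linear": [0,0,0.0],"delta_rot": [0,0,0]}

```text
time: 40.55
tcp_pos: [456.2, -38.2, 104.1]
tool_rot: [[1.0, -0.0, -0.0], [-0.0, -1.0, 0.0], [-0.0, -0.0, -1.0]]
contact_force: [-0.7, 1.0, 0.2]
width: 0.747
```

```bash
python3 -c "
from h import *
print(manip.get_obs()['tcp_pos']);wcap('w21')"
```

```text
[456.18721596 -38.16668332 104.12740686]
```

View pics/w21.png

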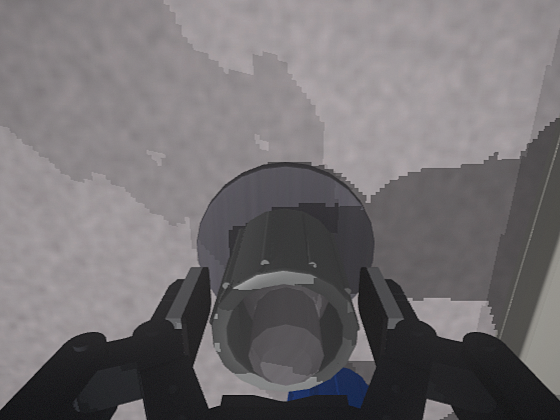

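S5 is home on the foot. I'll regrip and carry it to the turntable at (448, 266).

Emit:
send_rows:
  plan:
    - {"grip": 1,"linear": [0,0,0],"delta_rot": [0,0,0]}
    - {"grip": 1,"linear": [0,0,0],"delta_rot": [0,0,0]}
    - {"grip": 1,"linear": [0,0,0],"delta_rot": [0,0,0]}
    - {"grip": 1,"linear": [0,0,-0.03],"delta_rot": [0,0,0]}
    - {"grip": 1,"linear": [0,0,-0.06],"delta_rot": [0,0,0]}

```text
time: 41.22
tcp_pos: [455.1, -38.0, 193.6]
tool_rot: [[1.0, -0.0, -0.005], [-0.0, -1.0, 0.001], [-0.005, -0.001, -1.0]]
contact_force: [0.3, 0.3, -0.2]
width: 0.603
```

Emit:
send_rows:
  plan:
    - {"grip": 1,"linear": [0,-0.03,-0.01],"delta_rot": [0,0,0]}
    - {"grip": 1,"linear": [-0.002,-0.06,0],"delta_rot": [0,0,0]}
    - {"grip": 1,"linear": [-0.002,-0.06,0],"delta_rot": [0,0,0]}
    - {"grip": 1,"linear": [-0.002,-0.06,0],"delta_rot": [0,0,0]}
    - {"grip": 1,"linear": [-0.002,-0.06,0],"delta_rot": [0,0,0]}

```text
time: 41.85
tcp_pos: [447.9, 233.7, 204.2]
tool_rot: [[1.0, -0.0, 0.0], [-0.0, -1.0, -0.0], [0.0, 0.0, -1.0]]
contact_force: [1.8, -0.9, -1.3]
width: 0.599
```

Emit:
send_rows:
  plan:
    - {"grip": 1,"linear": [0,-0.034,0],"delta_rot": [0,0,0]}
    - {"grip": 1,"linear": [0,0,0],"delta_rot": [0,0,0]}
    - {"grip": 1,"linear": [0,0,0.04],"delta_rot": [0,0,0]}
    - {"grip": 1,"linear": [0,0,0.02],"delta_rot": [0,0,0]}
    - {"grip": 1,"linear": [0,0,0],"delta_rot": [0,0,0]}

```text
time: 42.48
tcp_pos: [447.0, 264.3, 142.8]
tool_rot: [[1.0, -0.001, -0.004], [-0.001, -1.0, -0.002], [-0.004, 0.002, -1.0]]
contact_force: [-0.5, 0.1, -0.9]
width: 0.6
```

```bash
python3 -c "
from h import *
print(manip.get_obs()['tcp_pos']);wcap('w22')"
```

```text
[446.98613239 264.27332165 142.82414989]
```

View pics/w22.png

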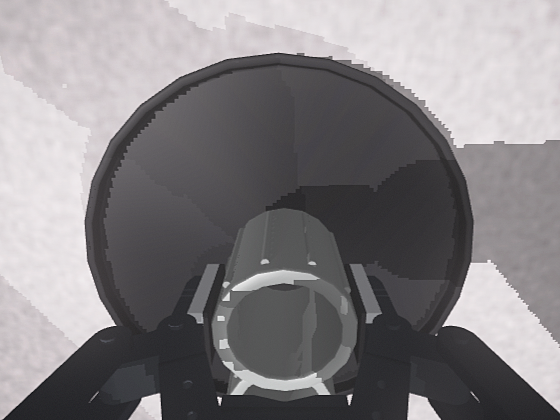

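Emit:
send_rows:
  plan:
    - {"grip": 1,"linear": [0,0,0.02],"delta_rot": [0,0,0]}
    - {"grip": 1,"linear": [0,0,0.007],"delta_rot": [0,0,0]}
    - {"grip": 1,"linear": [0,0,0],"delta_rot": [0,0,0]}

```text
time: 42.9
tcp_pos: [448.4, 265.6, 117.7]
tool_rot: [[1.0, -0.001, -0.0], [-0.001, -1.0, 0.0], [-0.0, -0.0, -1.0]]
contact_force: [-0.1, -0.7, -0.3]
width: 0.599
```

Emit:
send_rows:
  plan:
    - {"grip": 1,"linear": [0,0,0.002],"delta_rot": [0,0,0]}
    - {"grip": 1,"linear": [0,0,0],"delta_rot": [0,0,0]}

```text
time: 43.15
tcp_pos: [448.6, 265.9, 115.8]
tool_rot: [[1.0, -0.0, 0.001], [-0.0, -1.0, 0.0], [0.001, -0.0, -1.0]]
contact_force: [1.0, -0.1, -0.5]
width: 0.601
```

Emit:
send_rows:
  plan:
    - {"grip": 1,"linear": [0,0,0.002],"delta_rot": [0,0,0]}
    - {"grip": 1,"linear": [0,0,0],"delta_rot": [0,0,0]}

```text
time: 43.4
tcp_pos: [448.7, 266.0, 114.6]
tool_rot: [[1.0, -0.0, 0.001], [-0.0, -1.0, 0.001], [0.001, -0.001, -1.0]]
contact_force: [-3.0, -1.0, 11.9]
width: 0.602
```

Emit:
send_rows:
  plan:
    - {"grip": -0.6,"linear": [0,0,0],"delta_rot": [0,0,0]}
    - {"grip": -0.6,"linear": [0,0,0],"delta_rot": [0,0,0]}
    - {"grip": -0.6,"linear": [0,0,0],"delta_rot": [0,0,0]}
    - {"grip": -0.6,"linear": [0,0,-0.05],"delta_rot": [0,0,0]}
    - {"grip": -0.6,"linear": [0,0,-0.06],"delta_rot": [0,0,0]}

```text
time: 44.02
tcp_pos: [447.4, 265.4, 223.2]
tool_rot: [[1.0, -0.0, -0.004], [-0.0, -1.0, -0.001], [-0.004, 0.001, -1.0]]
contact_force: [1.1, 0.4, 0.6]
width: 0.801
```

Emit:
send_rows:
  plan:
    - {"grip": -1,"linear": [0.01,0.03,-0.05],"delta_rot": [0,0,0]}
    - {"grip": -1,"linear": [0.012,0.05,-0.035],"delta_rot": [0,0,0]}
    - {"grip": -1,"linear": [0.015,0.055,0],"delta_rot": [0,0,0]}
    - {"grip": -1,"linear": [0.015,0.055,0],"delta_rot": [0,0,0]}
    - {"grip": -1,"linear": [0.015,0.055,0],"delta_rot": [0,0,0]}

```text
time: 44.65
tcp_pos: [515.4, 19.1, 308.4]
tool_rot: [[1.0, -0.0, 0.0], [-0.0, -1.0, 0.0], [0.0, -0.0, -1.0]]
contact_force: [0.8, 1.0, 0.1]
width: 0.999
```

Emit:
send_rows:
  plan:
    - {"grip": -1,"linear": [0.01,0.058,0],"delta_rot": [0,0,0]}
    - {"grip": -1,"linear": [0.01,0.058,0],"delta_rot": [0,0,0]}
    - {"grip": -1,"linear": [0.01,0.058,0],"delta_rot": [0,0,0]}
    - {"grip": -1,"linear": [0.01,0.05,0],"delta_rot": [0,0,0]}
    - {"grip": -1,"linear": [0,0,0],"delta_rot": [0,0,0]}

```text
time: 45.28
tcp_pos: [555.7, -206.9, 307.9]
tool_rot: [[1.0, -0.004, 0.0], [-0.004, -1.0, -0.001], [0.001, 0.001, -1.0]]
contact_force: [-0.8, 1.1, 1.0]
width: 1.003
```

```bash
python3 -c "
from h import *
print(manip.get_obs()['tcp_pos']);wcap('w23');cap('top','t23')"
```

```text
[ 555.73971904 -206.91900299  307.87290115]
```

View pics/w23.png

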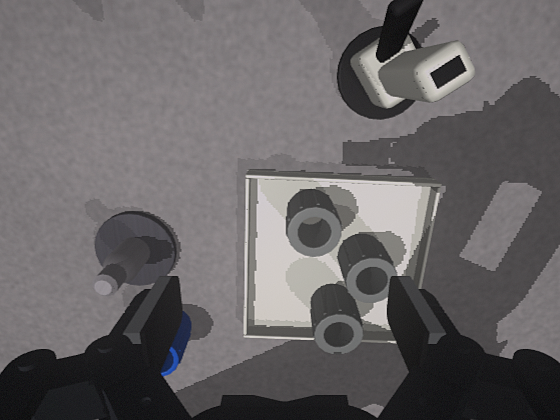

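View pics/t23.png

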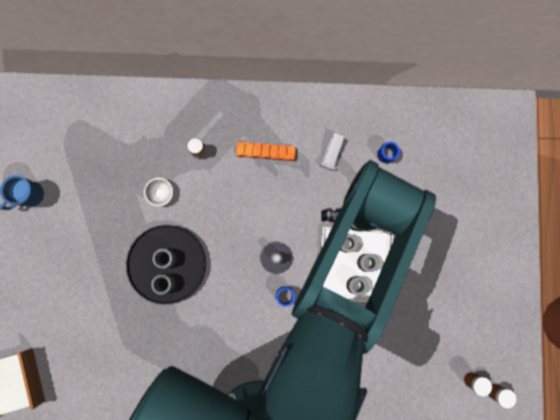

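Emit:
send_rows:
  plan:
    - {"grip": -1,"linear": [0.02,0.047,0],"delta_rot": [0,0,0]}
    - {"grip": -1,"linear": [0.02,0.047,0],"delta_rot": [0,0,0]}
    - {"grip": -1,"linear": [0,0,0],"delta_rot": [0,0,0]}
    - {"grip": -1,"linear": [0,0,0],"delta_rot": [0,0,0]}

```text
time: 45.88
tcp_pos: [594.7, -295.3, 307.8]
tool_rot: [[1.0, 0.001, -0.001], [0.001, -1.0, 0.002], [-0.001, -0.002, -1.0]]
contact_force: [-0.8, 0.3, 0.2]
width: 0.997
```

```bash
python3 -c "
from h import *
print(manip.get_obs()['tcp_pos']);im=wcap('w24')
cv2.imwrite('pics/c24.png',cv2.resize(im[80:260,200:380,::-1],None,fx=3.3,fy=3.3,interpolation=cv2.INTER_CUBIC))"
```

```text
[ 594.73480318 -295.29502862  307.7930652 ]
```

View pics/c24.png

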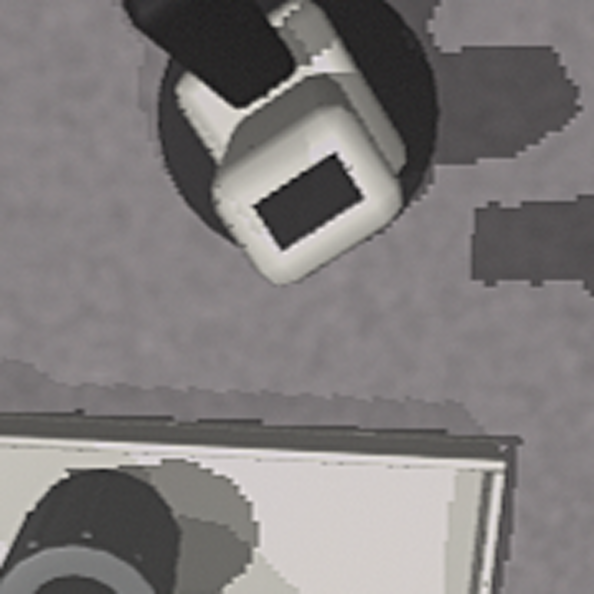

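```bash
python3 -c "
from h import *
np.set_printoptions(precision=1,suppress=True)
p=np.array([(255,208),(337,153),(363,197),(283,250)])/3.3+[200,80]
a=wun('w24',p,158);print(a,a.mean(0))
e=(a[1]-a[0])+(a[2]-a[3]);n=(a[0]-a[3])+(a[1]-a[2])
print(np.degrees(np.arctan2(e[1],e[0])),np.degrees(np.arctan2(n[1],n[0])))
f=wun('w24',np.array([(299,110)])/3.3+[200,80],5);print('foot',f)
"
```

```text
[[ 640.5 -290.4  158. ]
 [ 650.5 -305.4  158. ]
 [ 642.5 -310.3  158. ]
 [ 632.7 -295.6  158. ]] [ 641.6 -300.4  158. ]
-56.1206651608477 32.55224165552977
foot [[ 643.8 -300.8    5. ]]
```

Emit:
send_rows:
  plan:
    - {"grip": -1,"linear": [0.028,0,0],"delta_rot": [0,0,0]}
    - {"grip": -1,"linear": [0.028,0,0],"delta_rot": [0,0,0]}
    - {"grip": -1,"linear": [0,0,0],"delta_rot": [0,0,9.5]}
    - {"grip": -1,"linear": [0,0,0],"delta_rot": [0,0,9.5]}
    - {"grip": -1,"linear": [0,0,0],"delta_rot": [0,0,9.5]}

```text
time: 46.55
tcp_pos: [650.8, -294.9, 308.4]
tool_rot: [[0.877, -0.48, -0.001], [-0.48, -0.877, 0.001], [-0.001, -0.0, -1.0]]
contact_force: [-0.5, -1.2, -0.2]
width: 1.0
```

Emit:
send_rows:
  plan:
    - {"grip": -1,"linear": [0,0,0],"delta_rot": [0,0,9.5]}
    - {"grip": -1,"linear": [0,0,0],"delta_rot": [0,0,9.5]}
    - {"grip": -1,"linear": [0,0,0],"delta_rot": [0,0,9]}
    - {"grip": -1,"linear": [0,0,0],"delta_rot": [0,0,0]}
    - {"grip": -1,"linear": [0,0,0],"delta_rot": [0,0,0]}

```text
time: 47.18
tcp_pos: [651.0, -296.2, 308.5]
tool_rot: [[0.555, -0.832, -0.0], [-0.832, -0.555, 0.0], [-0.0, -0.0, -1.0]]
contact_force: [0.5, -0.5, -0.2]
width: 1.004
```

```bash
python3 -c "
from h import *
o=manip.get_obs();print(o['tcp_pos'],o['joint_positions']);im=wcap('w25')
"
```

```text
[ 650.99972658 -296.16879529  308.4646019 ] [-5.23532277e-01  5.22879654e-01  1.22636412e+00  2.12710823e-04
  1.39267202e+00  2.02960593e+00]
```

View pics/w25.png

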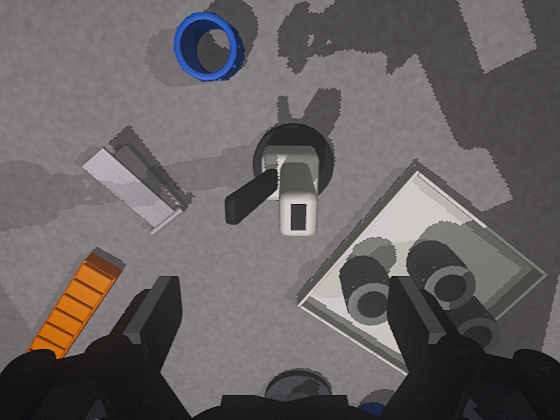

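```bash
python3 -c "
from h import *
im=cv2.imread('pics/w25.png')
cv2.imwrite('pics/c25.png',cv2.resize(im[115:245,215:345],None,fx=4.6,fy=4.6,interpolation=cv2.INTER_CUBIC))"
```

```text
(no output)
```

View pics/c25.png

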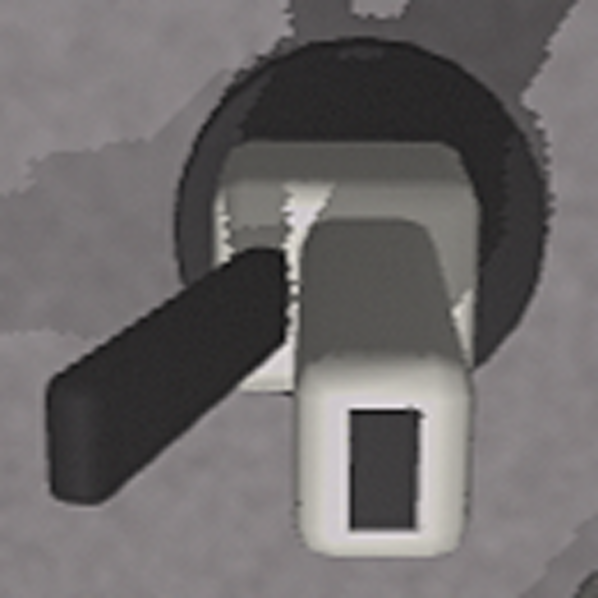

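```bash
python3 -c "
from h import *
np.set_printoptions(precision=1,suppress=True)
o=manip.get_obs();R=np.array(o['tool_rot']);t=np.array(o['tcp_pos'])
q=lambda x,y,z:(R.T@(wun('w25',[(x/4.6+215,y/4.6+115)],z)[0]-t))
for n,x,y,z in[('topC',384,468,158),('L',298,468,155),('Rt',473,468,155),('trigouter',48,440,153),('triginner',110,440,153),('foot',362,225,3)]:print(n,q(x,y,z))"
```

```text
topC [ -2.6   9.7 150.4]
L [ -3.8  -2.6 153.4]
Rt [ -3.8  22.6 153.4]
trigouter [ -0.2 -38.7 155.4]
triginner [ -0.2 -29.8 155.4]
foot [ -3.   10.5 305.4]
```

Emit:
send_rows:
  plan:
    - {"grip": -1,"linear": [-0.003,-0.006,0],"delta_rot": [0,0,0]}
    - {"grip": -1,"linear": [0,0,0.04],"delta_rot": [0,0,0]}
    - {"grip": -1,"linear": [0,0,0.03],"delta_rot": [0,0,0]}
    - {"grip": -1,"linear": [0,0,0],"delta_rot": [0,0,0]}
    - {"grip": -1,"linear": [0,0,0],"delta_rot": [0,0,0]}

```text
time: 47.85
tcp_pos: [655.2, -291.6, 239.4]
tool_rot: [[0.552, -0.834, 0.001], [-0.834, -0.552, -0.001], [0.001, -0.001, -1.0]]
contact_force: [0.4, -0.4, 0.8]
width: 0.999
```

```bash
python3 -c "
from h import *
o=manip.get_obs();print(o['tcp_pos']);im=wcap('w26')
"
```

```text
[ 655.22514255 -291.58178213  239.43838454]
```

View pics/w26.png

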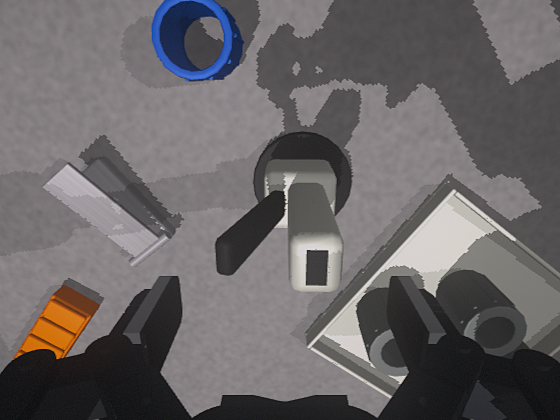

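Emit:
send_rows:
  plan:
    - {"grip": -1,"linear": [0,0,0.03],"delta_rot": [0,0,0]}
    - {"grip": -1,"linear": [0,0,0.025],"delta_rot": [0,0,0]}
    - {"grip": -1,"linear": [0,0,0],"delta_rot": [0,0,0]}
    - {"grip": -1,"linear": [0,0,0],"delta_rot": [0,0,0]}

```text
time: 48.4
tcp_pos: [655.5, -292.0, 185.3]
tool_rot: [[0.552, -0.834, 0.003], [-0.834, -0.552, -0.001], [0.003, -0.001, -1.0]]
contact_force: [-0.3, 0.3, 0.6]
width: 0.997
```

```bash
python3 -c "
from h import *
o=manip.get_obs();print(o['tcp_pos']);im=wcap('w27')
"
```

```text
[ 655.53267574 -291.99309994  185.29194134]
```

View pics/w27.png

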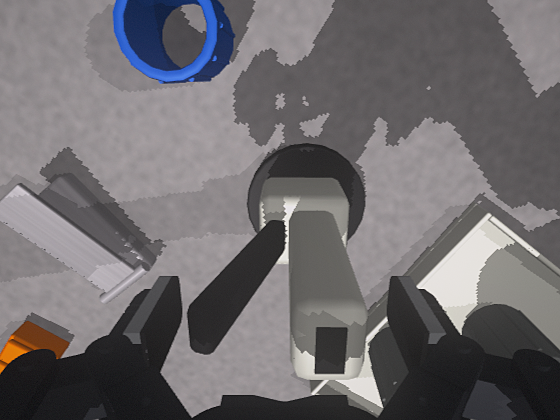

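Emit:
send_rows:
  plan:
    - {"grip": -1,"linear": [0,0.007,0],"delta_rot": [0,0,0]}
    - {"grip": -1,"linear": [0,0.006,0],"delta_rot": [0,0,0]}
    - {"grip": -1,"linear": [0,0,0],"delta_rot": [0,0,0]}
    - {"grip": -0.2,"linear": [0,0,0],"delta_rot": [0,0,0]}
    - {"grip": -0.2,"linear": [0,0,0],"delta_rot": [0,0,0]}

```text
time: 49.08
tcp_pos: [644.6, -298.3, 183.8]
tool_rot: [[0.552, -0.834, 0.002], [-0.834, -0.552, 0.0], [0.001, -0.002, -1.0]]
contact_force: [3.8, 3.2, 3.0]
width: 0.611
```

Emit:
send_rows:
  plan:
    - {"grip": 0,"linear": [0,0,0],"delta_rot": [0,0,0]}
    - {"grip": 0,"linear": [0,0,0],"delta_rot": [0,0,0]}

```text
time: 49.32
tcp_pos: [645.0, -298.1, 183.8]
tool_rot: [[0.552, -0.834, 0.003], [-0.834, -0.552, 0.0], [0.001, -0.002, -1.0]]
contact_force: [4.9, 3.4, 4.2]
width: 0.499
```

```bash
python3 -c "
from h import *
o=manip.get_obs();print(o['tcp_pos']);im=wcap('w28')
"
```

```text
[ 644.95322325 -298.09417211  183.84271215]
```

View pics/w28.png

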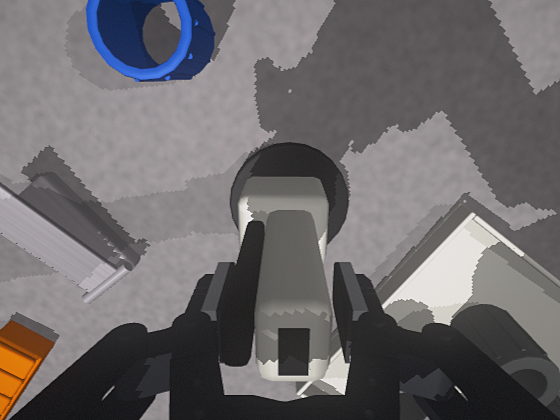

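Emit:
send_rows:
  plan:
    - {"grip": 0.2,"linear": [0,0,0],"delta_rot": [0,0,0]}
    - {"grip": 0.2,"linear": [0,0,0],"delta_rot": [0,0,0]}
    - {"grip": 0.4,"linear": [0,0,0],"delta_rot": [0,0,0]}
    - {"grip": 0.4,"linear": [0,0,0],"delta_rot": [0,0,0]}

```text
time: 49.88
tcp_pos: [646.2, -297.4, 184.8]
tool_rot: [[0.551, -0.834, 0.006], [-0.834, -0.551, 0.002], [0.002, -0.006, -1.0]]
contact_force: [6.1, 5.2, 7.6]
width: 0.404
```

```bash
python3 -c "
from h import *
o=manip.get_obs();print(o['tcp_pos']);im=wcap('w29')
"
```

```text
[ 646.18880689 -297.42542452  184.77359772]
```

View pics/w29.png

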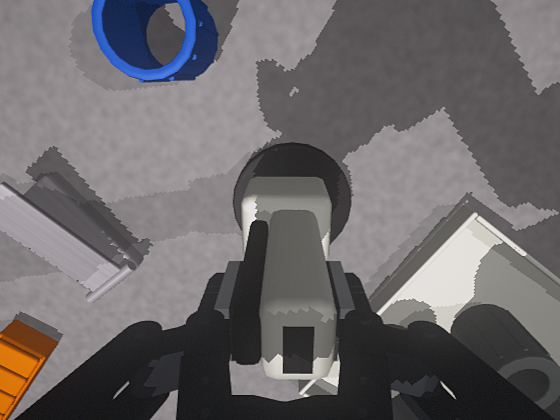

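Emit:
send_rows:
  plan:
    - {"grip": 1,"linear": [0,0,0],"delta_rot": [0,0,0]}
    - {"grip": 1,"linear": [0,0,0],"delta_rot": [0,0,0]}
    - {"grip": 1,"linear": [0,0,0],"delta_rot": [0,0,0]}
    - {"grip": 1,"linear": [0,0,0],"delta_rot": [0,0,0]}

```text
time: 50.42
tcp_pos: [646.2, -297.4, 184.8]
tool_rot: [[0.551, -0.834, 0.006], [-0.834, -0.551, 0.002], [0.002, -0.006, -1.0]]
contact_force: [5.4, 5.8, 7.1]
width: 0.401
```

```bash
python3 -c "
from h import *
o=manip.get_obs();print(o['tcp_pos'],o['width'],o['contact_force'],o['wrist_torque']);im=wcap('w30')
cv2.imwrite('pics/c30.png',cv2.resize(im[200:400,190:390,::-1],None,fx=3,fy=3,interpolation=cv2.INTER_CUBIC))
"
```

```text
[ 646.18884999 -297.40926314  184.78400752] 0.4014299782562543 [5.43025249 5.84489937 7.14879644] [ 1.71338772 -1.9304114  -0.05628298]
```

View pics/c30.png

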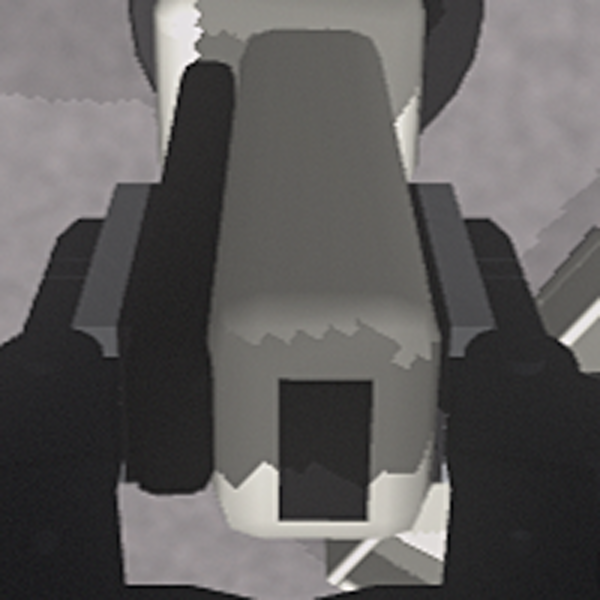

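Emit:
send_rows:
  plan:
    - {"grip": -1,"linear": [0,0,0],"delta_rot": [0,0,0]}
    - {"grip": -1,"linear": [0,0,0],"delta_rot": [0,0,0]}
    - {"grip": -1,"linear": [0,-0.006,0],"delta_rot": [0,0,0]}
    - {"grip": -1,"linear": [0,-0.006,0],"delta_rot": [0,0,0]}
    - {"grip": -1,"linear": [0,0,0],"delta_rot": [0,0,0]}

```text
time: 51.1
tcp_pos: [653.9, -291.9, 183.4]
tool_rot: [[0.552, -0.834, -0.0], [-0.834, -0.552, -0.0], [0.0, 0.0, -1.0]]
contact_force: [0.4, -0.2, -0.2]
width: 1.0
```

Emit:
send_rows:
  plan:
    - {"grip": -1,"linear": [0,0,0],"delta_rot": [0,0,0]}
    - {"grip": -1,"linear": [0,0,-0.03],"delta_rot": [0,0,0]}
    - {"grip": -1,"linear": [0,0,-0.05],"delta_rot": [0,0,0]}
    - {"grip": -1,"linear": [0,0,-0.05],"delta_rot": [0,0,0]}
    - {"grip": -1,"linear": [0,0,0],"delta_rot": [0,0,0]}

```text
time: 51.72
tcp_pos: [655.6, -293.4, 319.3]
tool_rot: [[0.551, -0.834, 0.009], [-0.834, -0.552, -0.005], [0.009, -0.004, -1.0]]
contact_force: [0.4, 0.5, -0.3]
width: 1.002
```

```bash
python3 -c "
from h import *
wcap('w31');cap('top','t31');cap('scene','s31')"
```

```text
(no output)
```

View pics/w31.png

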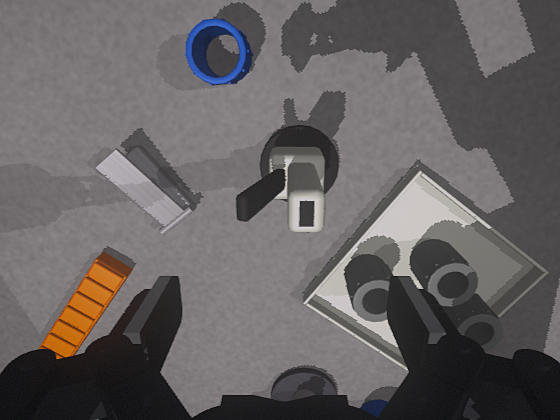

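View pics/s31.png

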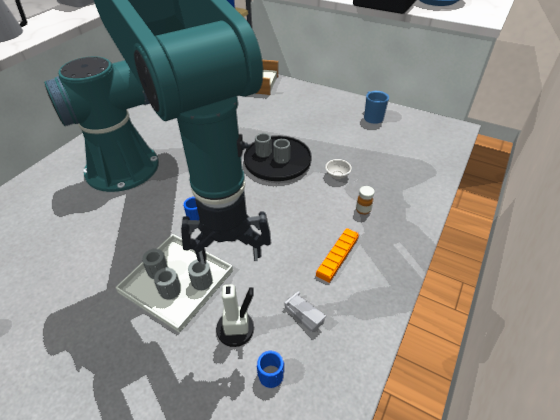

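Emit:
send_rows:
  plan:
    - {"grip": -1,"linear": [0,0,0],"delta_rot": [0,0,0]}
    - {"grip": -1,"linear": [0,0,0],"delta_rot": [0,0,0]}

```text
time: 52.12
tcp_pos: [653.1, -291.8, 311.7]
tool_rot: [[0.552, -0.834, -0.002], [-0.834, -0.552, 0.001], [-0.002, 0.001, -1.0]]
contact_force: [-0.1, -0.1, -0.2]
width: 1.002
```

```bash
python3 -c "
from h import *
im=cv2.imread('pics/s31.png')
a=cv2.resize(im[225:335,110:240],(600,508),interpolation=cv2.INTER_CUBIC);cv2.imwrite('pics/c31.png',a)
cv2.imwrite('pics/c32.png',cv2.resize(im[125:190,235:325],(720,520),interpolation=cv2.INTER_CUBIC))"
```

```text
(no output)
```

View pics/c31.png

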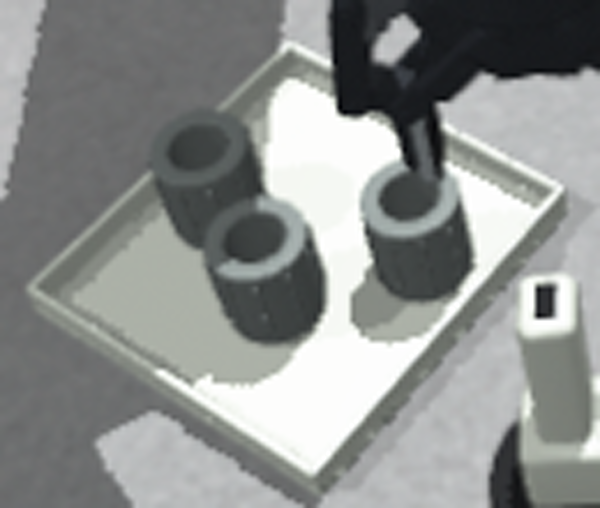

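View pics/c32.png

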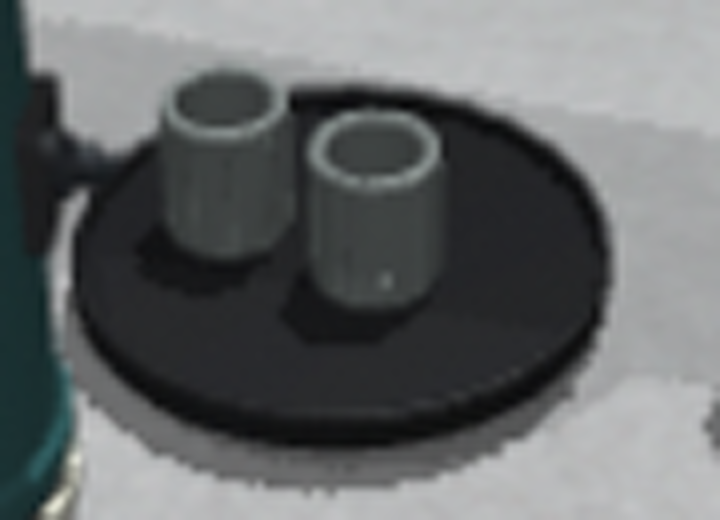

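The three tight sleeves stand upright in the tray and the two that fit stand on the turntable. Handing in.

```bash
python3 -c "
from h import *
print(manip.close_job())"
```

```text
the job is handed in; nothing more can be done
None
```

The job is done and handed in at 52 s of the 210 s allowed. I tried all five grey sleeves on the gauge from left to right. Sleeves 2 and 5 went fully home and stand on the lazy Susan. Sleeves 1, 3 and 4 stopped on the taper with the underside about 53 mm up, and stand in the white tray.

I then squeezed the label reader's trigger until the gripper stopped at about 35 mm. The wrist picture showed the bar flush against the grip, and after release it had sprung back.

- **Last checks:** the final pictures show all five sleeves upright and the gripper clear of everything. I saw no knocked sleeve in any of the pictures. The bowl, organizer, pill bottle and splitter look unmoved, but I compared them only by eye.
- **Force on sleeve 2:** I pushed it about 2 mm further than needed on the gauge, and the wrist force rose to about 59 N (limit 120 N). I eased off, and the picture then showed it seated on the foot.
- **Disagreements:**
  - Sleeves touched the tray floor about 2 mm higher than I had calculated.
  - The pictures put the reader grip's back about 13 mm from its axis, where the description says 18 mm. I set the squeeze by feel and picture instead.

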